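# Fit the cup head on the bench mixer

## Task

Lift the red dust cap off the mixer's square drive and put it in the yellow tray, then take the head with the black rubber cup, turn its square socket to fit and push it down on the drive until the spring balls click and it sits fully home on the collar. Do not force it: a push of 20 to 25 N is plenty, and it must never be pressed or wrenched against the mixer with more than 80 N in all. Let go of it, and leave the other two heads, the flask and the bottle where they stand.

Things in the scene. Friction and masses are not known exactly. Their poses are not given: they have to be found in the camera images.
- mixer: The bench mixer, fixed: white housing 200 x 170 x 100 mm (x, y, z) with blue stripes on rubber feet. Origin at the centre of its underside, z up. In the middle of its top lies a grey nylon collar, 60 mm across and 4 mm high, out of which the square drive stands upright (see drive_seat).
- drive_seat (a point): Centre of the collar's upper face, 104 mm above the bench, on the drive's axis, z up. The steel drive stands 27 mm above this point: 16 mm square, its top 2 mm tapering to 13 mm square. A brass spring ball stands out 2.5 mm from each of two opposite faces, centred 11 mm above this point.
- drive_top (a point): Centre of the drive's top, 27 mm above drive_seat. The square may stand at any angle about its axis, unrelated to the housing's yaw: its angle is not measured. It shows once the cap is off, or is found by resting the socket on it with about 5 N and turning till it drops some 10 mm onto the balls. A stiff motor (0.4 N m) keeps the drive from turning with a head that only rests on it.
- cap_centre (a point): Half-way up the red dust cap that stands loosely over the drive at the start, on the collar: a round cup upside down, 40 mm across, 34 mm high, shut at the top, 40 g. It lifts straight off; the drive is hidden under it.
- cap: The red dust cap again; origin at the centre of its lower rim.
- tray: Shallow open yellow tray, heavy, 140 x 130 x 25 mm outside (x, y, z), walls and floor 4 to 5 mm. Origin at the centre of its underside, z up.
- cup_head_centre (a point): The cup head, half-way up (33 mm above its underside): square aluminium hub 36 x 36 x 33 mm below, round black rubber cup 50 mm across, 33 mm high, open at the top, above; 66 mm in all, about 0.25 kg. z is up along its axis, x and y are normal to the hub's faces. It stands upright on the mat (4 mm thick) in any of the three heads' places.
- cup_head_foot (a point): Centre of the cup head's underside: a square socket 17.5 mm wide, sides parallel to the hub's, mouth bevelled to 20.5 mm, deeper than the drive, with a click groove inside; all four ways round are alike. Fully home it meets drive_seat, flat on the collar. Pushing the balls in takes about 10 N, with the underside 14 to 11 mm above the collar; they click into the groove in the last 3 mm.
- plate_head_centre (a point): Bystander: plate head, the same square hub with a blue disc 76 mm across on top, 40 mm high; this point is half-way up.
- tube_head_centre (a point): Bystander: tube head, the same square hub with a magenta block 52 x 52 mm with holes on top, 59 mm high; this point is half-way up.
- flask: Bystander: green conical flask, 76 mm across, 120 mm high, origin under its centre.
- bottle: Bystander: brown bottle with blue cap, 60 mm across, 150 mm high, origin under its centre.
Not all that is in view belongs to the job. What is meant by the tray is not blue, brown or pink, and is the larger of those in its own colour.

How it is judged:
By the outcome, as a careful person would: the job done as asked, in the order asked, and still so for the second after the job is handed in, with the robot touching nothing.
It also fails if it takes over 72 s, if anything falls off the work surface, if the arm or the gripper's body presses on something with over 40 N, if the wrist force passes 120 N, or if a joint passes its speed limit or range.

## Robot

A 7-joint arm with a two-finger parallel gripper is mounted at the origin on the work surface. World frame = base frame: x ahead of the robot, y to its left, z up, the work surface at z = 0. Lengths are in m, angles in rad, forces in N, time in s.
With the tool pointing down it reaches from about 0.425 to 0.975 m from the base axis. Payload 16.7 kg.
Tool frame: the origin (TCP) lies between the finger pads; the fingertips stand 8 mm ahead of it and the grasp point (between the pads) lies 11 mm behind it (manip.tips_ahead is the distance from the TCP to the fingertips, in m); z points along the fingers, y is the direction in which the jaws open and shut (so a half turn about z gives the same grasp; the last joint's range is limited). The gripper opens to 85 mm and grips with 20 to 120 N. Pads are 22 mm wide; open, the fingers measure 114 mm over their backs; the gripper's body (76 mm by 85 mm) begins 54 mm behind the grasp point. The pads swing forward as they close: fully open they stand 13 mm farther back than shut.
Start: joints at [1.105, 0.426, 0.074, 1.606, -0.034, 1.111, -0.067], TCP at [0.21, -0.641, 0.201] pointing down, gripper open.
Joint ranges: [-2.85, 2.85], [-0.5, 2.14], [-1.23, 1.37], [0.21, 2.46], [-1.02, 4.16], [0.16, 2.05], [-2.73, 2.73]. Speed limits (rad/s): [1.89, 1.89, 2.39, 2.39, 3.01, 3.01, 3.01].

## Interface

Orientations are given as a rotation vector (axis times angle).
In Python, from workcell import manip gives the robot as it stands. The module is installed in compiled form; this text tells all that it offers.
- The arm moves only by the tool carry_out, never from a script. Its argument "motion" is a list of rows, each an object with "claw": the opening, from 0 (shut) to 1 (fully open); "travel": the shift along the world's x, y, z in mm, a list of three; "turn": the turn, a rotation vector about the world's x, y, z in degrees, a list of three. In form: [{"claw": claw, "travel": [dx, dy, dz], "turn": [ax, ay, az]}, ...]. A call has 1 to 20 rows; each row shifts and turns the commanded pose from where the row before left it; what a row does not reach is not made up. A row lasts 1/10 s, in which the tool goes at most 50 mm and 8.59 degrees, less where a joint would pass 70% of its speed; a pose out of reach is approached as far as the arm can. A call with a gripper value outside its range is refused whole. The fingers move at their own pace and stop on an object; "grip_force" is the grip in N (left out, the last holds). Time passes only in rows, so rows that do not move let the fingers close. It gives the time, the measured TCP pose, the force and the opening at its end, in the units of the state.
- manip.get_state(): the state, without advancing time (a new reading comes with each control period).
- manip.grab_frame(name): name is "scene" or "top"; returns the picture (480x640x3 uint8, red, green, blue); there is no depth.
- manip.camera_model(name): a dict with "intrinsics" (3x3 intrinsics, pixels), "k1" (the pictures are not rectified: a ray, as slopes to the right and down, at radius r is drawn at 1 + k1 r^2 times it, then the intrinsics apply), "R" (3x3) and "t" (3): a world point X has camera coordinates R X + t. Camera axes: x right, y down, z forward; pixel columns grow to the right and rows downward; lengths in m; the calibration is good to about 2 mm. A picture is of the moment at which its call begins. camera_model takes no time and is no camera call.
- manip.close_job(): hands the job in, once; it reports no verdict.
The state is a dict: "time_s": time; "joint_positions": joint angles; "joint_vel": joint speeds; "joint_torque": joint torques, N m; "position": TCP position; "tool_rot": TCP orientation; "contact_force": force on the tool from outside, world axes, zero at the start; "ft_torque": the same for the moment, N m; "grip_width": finger opening in m.
Only numpy, scipy, OpenCV 4.12 (cv2) and the standard library are available. Lean on these libraries where they do the work, as an engineer would, in place of code of your own. Each camera call takes 0.05 s, during which the arm holds its last target.

## Working session

There is one attempt and no reset: what is moved stays moved. The work goes in short steps, Python scripts to look and compute and a tool call to move; the robot and the scene stay as the last step left them, time stands still between calls to the robot, and variables do not carry over. Pictures are saved under pics/ and viewed, and the job is handed in when it is done.

Besides the shell and the picture viewer there is one more tool, called after "Request:" in YAML: its name, and indented under it one key for each argument. carry_out: Moves the arm, as the interface text tells. Its arguments: {"type":"object","properties":{"motion":{"type":"array"},"grip_force":{"type":"number"}},"required":["motion"]}

```bash
mkdir -p pics; cat > h.py <<'E'
import numpy as np,cv2
from workcell import manip
def grab(n,f):
    im=manip.grab_frame(n); cv2.imwrite(f'pics/{f}.png',im[:,:,::-1]); return im
def proj(n,X):
    c=manip.camera_model(n);K=np.array(c['intrinsics']);p=np.array(c['R'])@np.array(X)+np.array(c['t'])
    s=p[:2]/p[2]; s=s*(1+c['k1']*(s@s)); return K[:2,:2]@s+K[:2,2]
def ray(n,uv):
    c=manip.camera_model(n);K=np.array(c['intrinsics'])
    d=cv2.undistortPoints(np.array([[uv]],float),K,np.array([c['k1'],0,0,0.]))[0,0]
    R=np.array(c['R']);return -R.T@np.array(c['t']),R.T@np.array([d[0],d[1],1])
def onz(n,uv,z):
    o,d=ray(n,uv);return o+d*(z-o[2])/d[2]
def two(a,b):
    A=np.zeros((3,3));B=np.zeros(3)
    for n,uv in (('scene',a),('top',b)):
        o,d=ray(n,uv);d=d/np.linalg.norm(d);P=np.eye(3)-np.outer(d,d);A+=P;B+=P@o
    return np.linalg.solve(A,B)
E
python3 - <<'E'
from h import *
grab('scene','s0');grab('top','t0')
for n in('scene','top'):print(manip.camera_model(n))
print(manip.get_state())
E
```

```text
{'intrinsics': array([[612.27651581,   0.        , 316.84257572],
       [  0.        , 612.27651581, 231.61455866],
       [  0.        ,   0.        ,   1.        ]]), 'k1': -0.138474661357391, 'R': array([[-0.71160317,  0.70244732, -0.01373608],
       [ 0.41700698,  0.40654616, -0.81291168],
       [-0.56544328, -0.58419857, -0.58222497]]), 't': array([ 0.38597029, -0.06224963,  1.72251878])}
{'intrinsics': array([[576.68832541,   0.        , 315.01875033],
       [  0.        , 576.68832541, 234.30818563],
       [  0.        ,   0.        ,   1.        ]]), 'k1': 0.011001749030647563, 'R': array([[-0.09068572, -0.99587513,  0.00297155],
       [-0.97304633,  0.08797083, -0.21317125],
       [ 0.21203054, -0.02222305, -0.97701033]]), 't': array([-0.03519552,  0.51901897,  1.25849223])}
{'time_s': 0.1, 'joint_positions': array([ 1.10451658,  0.42667606,  0.07382246,  1.6065636 , -0.03411693,
        1.11079348, -0.06712109]), 'joint_vel': array([ 0.0015993 , -0.00290992,  0.00108312, -0.00390184,  0.00100506,
       -0.00035944,  0.00173598]), 'joint_torque': array([ 6.25647517e-03, -9.51533175e+01,  3.77062216e+00, -4.64402318e+01,
        1.95838558e-02,  6.56923105e-03, -3.89855290e-05]), 'position': array([ 0.21013418, -0.64102064,  0.20016623]), 'tool_rot': array([-3.10113302e+00, -4.95284659e-01,  3.79555458e-04]), 'contact_force': array([ 0.26531287, -0.03148636,  0.19418205]), 'ft_torque': array([ 0.02070171,  0.02054009, -0.00726786]), 'grip_width': 0.08538924856954382}
```

View pics/s0.png

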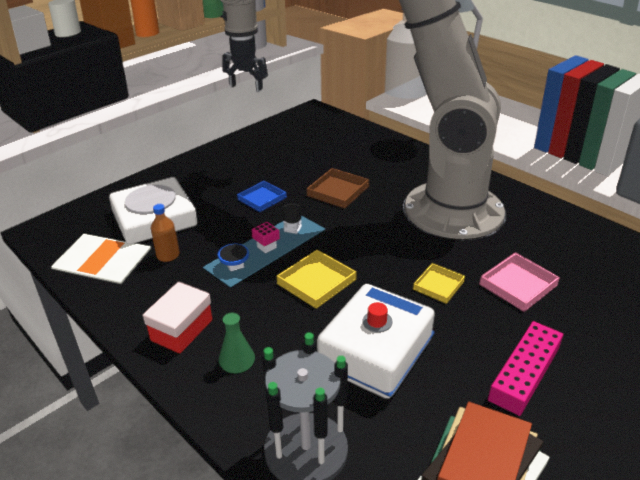

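View pics/t0.png

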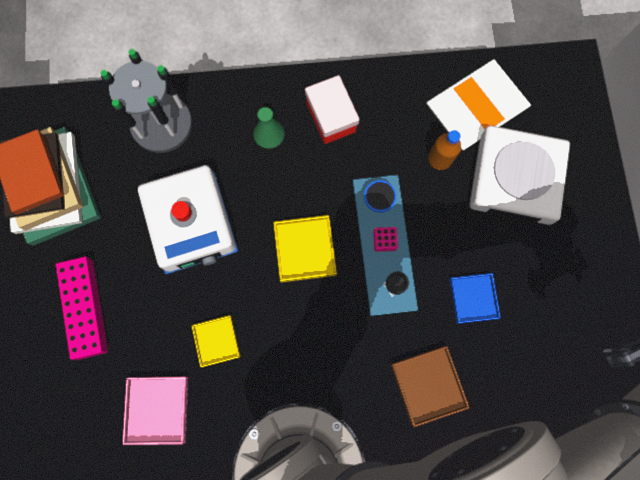

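The scene view shows the cap at about (377,315), the larger yellow tray at (317,278), and the cup head at (291,215), at the robot's end of the mat. In the top view these are at (181,211), (305,249) and (397,283). Next I'll measure them.

```bash
python3 - <<'E'
from h import *
def blob(im,lo,hi,box):
    hsv=cv2.cvtColor(im,cv2.COLOR_RGB2HSV);m=cv2.inRange(hsv,lo,hi);k=np.zeros_like(m);x0,y0,x1,y1=box;k[y0:y1,x0:x1]=m[y0:y1,x0:x1]
    c=max(cv2.findContours(k,0,1)[0],key=cv2.contourArea);return c
T=cv2.imread('pics/t0.png')[:,:,::-1].copy();S=cv2.imread('pics/s0.png')[:,:,::-1].copy()
def cen(c):
    m=cv2.moments(c);return np.array([m['m10']/m['m00'],m['m01']/m['m00']])
a=blob(S,(0,150,60),(10,255,255),(360,295,395,335));b=blob(T,(0,150,60),(10,255,255),(160,190,205,230))
print('cap',cen(a),cen(b),two(cen(a),cen(b)),cv2.boundingRect(a),cv2.boundingRect(b))
for n,im,box in(('scene',S,(270,245,362,310)),('top',T,(265,205,345,290))):
    c=blob(im,(20,150,60),(35,255,255),box)
    print('tray',n,onz(n,cen(c),0.012),[onz(n,p,0.02).round(3)[:2] for p in cv2.boxPoints(cv2.minAreaRect(c))])
# mixer top white corners
hsv=cv2.cvtColor(T,cv2.COLOR_RGB2HSV);m=cv2.inRange(hsv,(0,0,150),(180,60,255));k=np.zeros_like(m);k[150:280,125:245]=m[150:280,125:245]
c=max(cv2.findContours(k,0,1)[0],key=cv2.contourArea);r=cv2.minAreaRect(c);print(r,[onz('top',p,.1).round(3)[:2] for p in cv2.boxPoints(r)])
cv2.imwrite('pics/c_t.png',cv2.resize(T[165:325,340:430,::-1],None,fx=3.7,fy=3.7,interpolation=2))
cv2.imwrite('pics/c_s.png',cv2.resize(S[180:290,195:335,::-1],None,fx=5,fy=5,interpolation=2))
E
```

```text
cap [377.02222222 314.59319728] [180.68993711 210.56792453] [0.57810041 0.20676214 0.12195931] (368, 303, 19, 25) (171, 201, 20, 20)
tray scene [ 0.49169564 -0.05379383  0.012     ] [array([ 0.569, -0.123]), array([ 0.351, -0.142]), array([0.422, 0.025]), array([0.617, 0.03 ])]
tray top [ 0.49234067 -0.05492588  0.012     ] [array([0.563, 0.016]), array([ 0.568, -0.121]), array([ 0.42 , -0.125]), array([0.416, 0.009])]
((184.2468719482422, 218.7967529296875), (91.16061401367188, 77.76097869873047), 72.78392028808594) [array([0.649, 0.313]), array([0.688, 0.145]), array([0.483, 0.097]), array([0.447, 0.26 ])]
```

View pics/c_t.png

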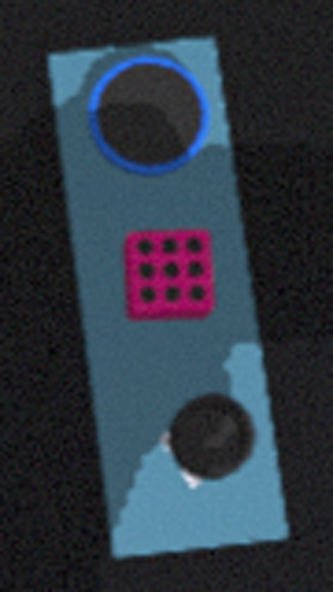

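View pics/c_s.png

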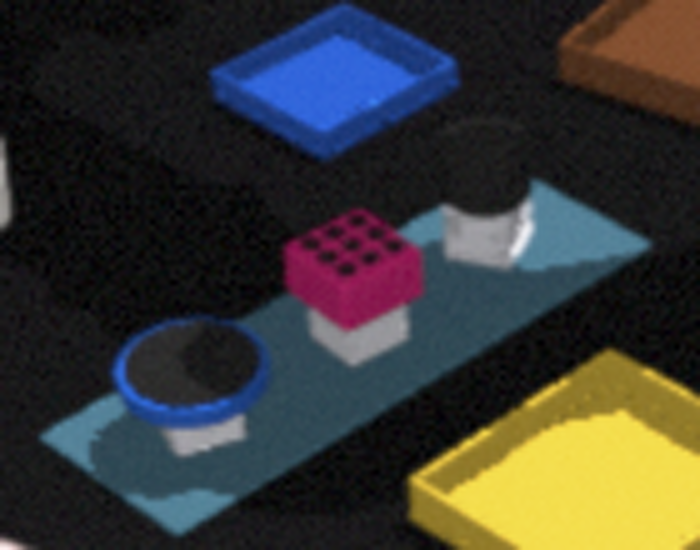

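```bash
python3 - <<'E'
from h import *
print('cup top rim',onz('top',(397.3,282.8),.068))
P=[np.array(p)/5+[195,180] for p in((447,257),(510,268),(533,236))]
W=[onz('scene',p-0.4,.004)[:2] for p in P];print(W)
for a,b in((0,1),(1,2)):
    d=W[b]-W[a];print(np.linalg.norm(d),np.degrees(np.arctan2(d[1],d[0])))
print('mid of c0,c2',(W[0]+W[2])/2)
# other heads
print('tube',onz('top',(340+170/3.7,165+272/3.7),.062),'plate',onz('top',(340+149/3.7,165+113/3.7),.044))
print('mat',[onz('top',(340+x/3.7,165+y/3.7),.004)[:2] for x,y in((50,53),(216,38),(288,538),(114,556))])
print('circ top radius',np.linalg.norm(onz('top',(397.3+42/3.7,282.8),.068)-onz('top',(397.3,282.8),.068)))
print('flask',onz('top',(268,130),.03),'bottle',onz('top',(440,155),.06))
E
```

```text
cup top rim [ 0.38506466 -0.25343752  0.068     ]
[array([ 0.40804121, -0.26148016]), array([ 0.391309  , -0.22985729]), array([ 0.36233833, -0.24259854])]
0.03577670139310588 117.88408581335295
0.03164867973718302 -156.2602039834895
mid of c0,c2 [ 0.38518977 -0.25203935]
tube [ 0.48823527 -0.24097765  0.062     ] plate [ 0.59488585 -0.2423973   0.044     ]
mat [array([ 0.65236394, -0.18836464]), array([ 0.65279389, -0.29785439]), array([ 0.32484184, -0.30292661]), array([ 0.32353745, -0.19371057])]
circ top radius 0.025173271164384035
flask [0.78684168 0.00732653 0.03      ] bottle [ 0.67585402 -0.39068447  0.06      ]
```

Request:
carry_out:
  motion:
    - {"claw":1,"travel":[50,15,10],"turn":[0,0,0]}
    - {"claw":1,"travel":[35,35,10],"turn":[0,0,0]}
    - {"claw":1,"travel":[35,35,10],"turn":[0,0,0]}
    - {"claw":1,"travel":[35,35,10],"turn":[0,0,0]}
    - {"claw":1,"travel":[35,35,10],"turn":[0,0,0]}
    - {"claw":1,"travel":[25,40,0],"turn":[0,0,0]}
    - {"claw":1,"travel":[25,40,0],"turn":[0,0,0]}
    - {"claw":1,"travel":[15,45,0],"turn":[0,0,0]}
    - {"claw":1,"travel":[15,45,0],"turn":[0,0,0]}
    - {"claw":1,"travel":[15,45,0],"turn":[0,0,0]}

```text
time_s: 1.1
position: [0.4911, -0.2717, 0.2496]
tool_rot: [-3.102, -0.496, 0.0]
contact_force: [0.6, 0.2, 0.3]
grip_width: 0.0855
```

Request:
carry_out:
  motion:
    - {"claw":1,"travel":[8,47,0],"turn":[0,0,0]}
    - {"claw":1,"travel":[8,48,0],"turn":[0,0,0]}
    - {"claw":1,"travel":[8,48,0],"turn":[0,0,0]}
    - {"claw":1,"travel":[8,48,0],"turn":[0,0,0]}
    - {"claw":1,"travel":[8,48,0],"turn":[0,0,0]}
    - {"claw":1,"travel":[8,48,0],"turn":[0,0,0]}
    - {"claw":1,"travel":[8,48,0],"turn":[0,0,0]}
    - {"claw":1,"travel":[8,48,0],"turn":[0,0,0]}
    - {"claw":1,"travel":[8,48,-10],"turn":[0,0,0]}
    - {"claw":1,"travel":[11,47,-20],"turn":[0,0,0]}
    - {"claw":1,"travel":[0,0,0],"turn":[0,0,0]}
    - {"claw":1,"travel":[0,0,0],"turn":[0,0,0]}

```text
time_s: 2.3
position: [0.5728, 0.2032, 0.2195]
tool_rot: [-3.102, -0.499, 0.003]
contact_force: [-0.1, -1.1, -0.1]
grip_width: 0.0852
```

```bash
python3 - <<'E'
from h import *
grab('scene','s1');print(manip.get_state()['joint_positions'])
E
```

```text
[-0.1079772   0.33157544 -0.42254643  1.71764149  0.14849722  1.1251041
 -1.82840599]
```

View pics/s1.png

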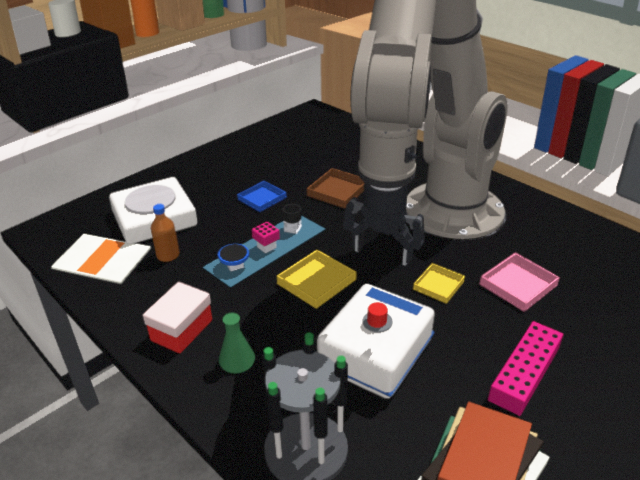

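```bash
python3 - <<'E'
from h import *
print(proj('scene',[.5728,.2032,.2195]),proj('scene',[.578,.207,.121]))
E
```

```text
[379.4633785  274.45623678] [376.8053565  314.95561901]
```

```bash
python3 - <<'E'
from h import *
T=grab('top','t1');S=cv2.imread('pics/s1.png')
cv2.imwrite('pics/c1.png',cv2.resize(T[130:290,100:300,::-1],None,fx=4,fy=3.7,interpolation=2))
cv2.imwrite('pics/c2.png',cv2.resize(S[180:340,310:460],None,fx=5,fy=3.7,interpolation=2))
s=manip.get_state();print(s['position'],s['joint_vel'].round(3),proj('top',s['position']))
E
```

```text
[0.57353337 0.20121084 0.22067777] [ 0.014 -0.014  0.004 -0.001 -0.001 -0.001 -0.002] [172.27328278 200.2814117 ]
```

View pics/c1.png

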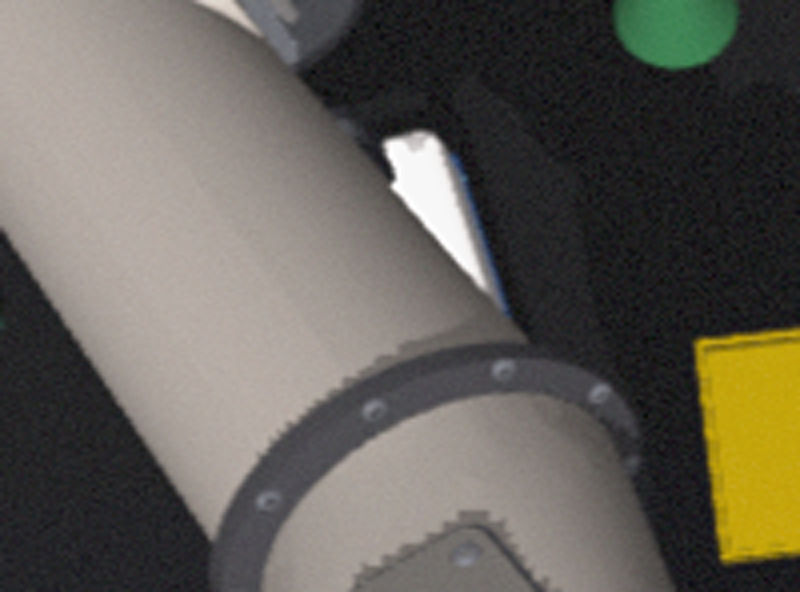

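View pics/c2.png

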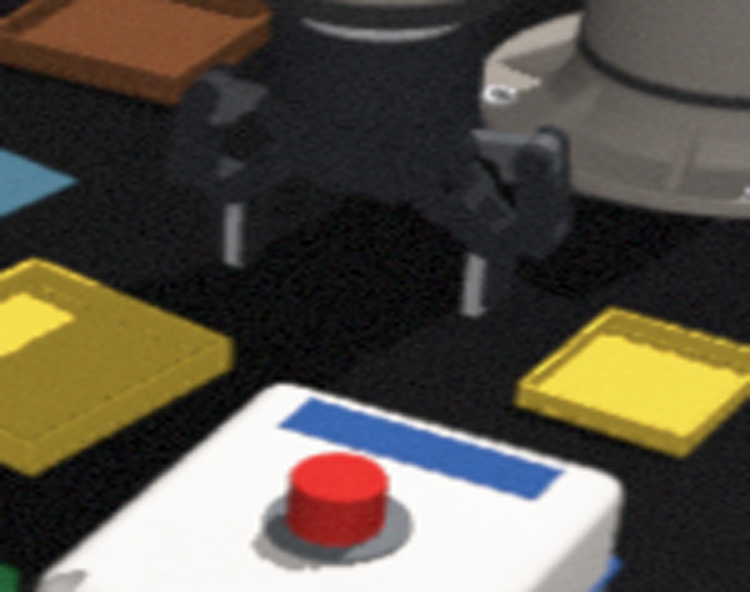

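```bash
python3 - <<'E'
from h import *
p=np.array([.2101,-.641,.2002]);j=np.array([np.cos(np.radians(-71.85)),np.sin(np.radians(-71.85)),0])*.0427
for dz in(0,.005,.02): print(dz,proj('scene',p+[0,0,dz]),[proj('scene',p+[0,0,dz]+s*j) for s in(1,-1)])
p=np.array([.5733,.202,.2200])
for dz in(0,.005,.02,.03): print(dz,[proj('scene',p+[0,0,dz]+s*j) for s in(1,-1)])
print(manip.tips_ahead)
S=cv2.imread('pics/s0.png')
cv2.imwrite('pics/c3.png',cv2.resize(S[40:120,200:300],None,fx=7,fy=7,interpolation=2))
E
```

```text
0 [246.20297163 101.79622005] [array([234.60911017,  99.49538754]), array([258.02860301, 104.15602033])]
0.005 [246.08111782 100.28580668] [array([234.47261342,  97.99675339]), array([257.92213052, 102.63389305])]
0.02 [245.71428375  95.73046614] [array([234.06175457,  93.47728574]), array([257.60155109,  98.0428707 ])]
0 [array([358.1480501, 267.8113231]), array([400.00784428, 280.51610222])]
0.005 [array([358.21729761, 265.77065936]), array([400.1897462 , 278.45608187])]
0.02 [array([358.42638745, 259.58523739]), array([400.73959884, 272.20964547])]
0.03 [array([358.56690448, 255.40813806]), array([401.1096394 , 267.98935554])]
0.008
```

View pics/c3.png

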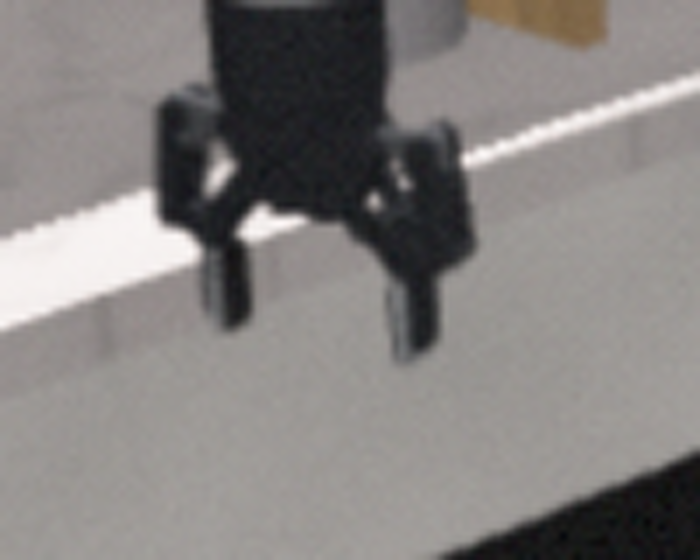

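```bash
python3 - <<'E'
from h import *
p=np.array([.2101,-.641,.2002]);j=np.array([np.cos(np.radians(-71.85)),np.sin(np.radians(-71.85)),0])*.0427
for dz in(0,.005,.03): print(dz,proj('top',p+[0,0,dz]),[proj('top',p+[0,0,dz]+s*j) for s in(1,-1)])
T=cv2.imread('pics/t0.png')
cv2.imwrite('pics/c4.png',cv2.resize(T[320:440,520:640],None,fx=4.8,fy=4.8,interpolation=2))
E
```

```text
0 [616.64997172 345.48661387] [array([635.91402728, 336.66252178]), array([597.27868272, 354.36712152])]
0.005 [617.98486207 345.42354013] [array([637.32999592, 336.5611056 ]), array([598.53167064, 354.34285167])]
0.03 [624.84004261 345.09985769] [array([644.60111357, 336.04057856]), array([604.96664822, 354.21840824])]
```

View pics/c4.png

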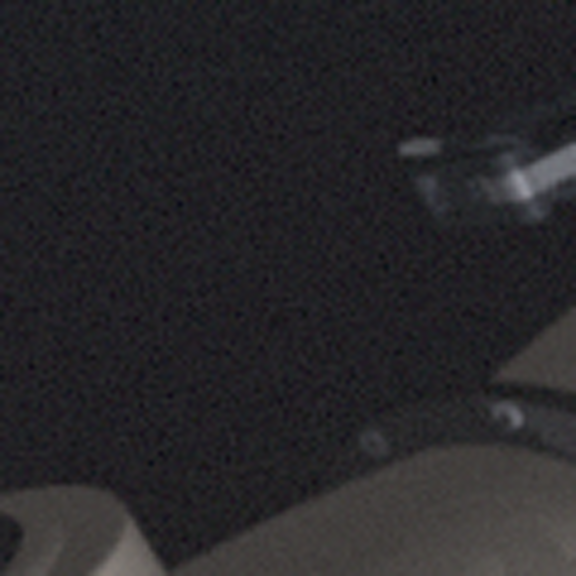

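Request:
carry_out:
  motion:
    - {"claw":0.75,"travel":[5,6,-25],"turn":[0,0,0]}
    - {"claw":0.75,"travel":[0,0,-30],"turn":[0,0,0]}
    - {"claw":0.75,"travel":[0,0,-25],"turn":[0,0,0]}
    - {"claw":0.75,"travel":[0,0,0],"turn":[0,0,0]}
    - {"claw":0.75,"travel":[0,0,0],"turn":[0,0,0]}

```text
time_s: 2.9
position: [0.5789, 0.2074, 0.1417]
tool_rot: [3.102, 0.493, 0.001]
contact_force: [0.1, 0.3, 1.1]
grip_width: 0.0642
```

```bash
python3 - <<'E'
from h import *
S=grab('scene','s2');cv2.imwrite('pics/c5.png',cv2.resize(S[220:360,300:460,::-1],None,fx=5,fy=4.2,interpolation=2))
s=manip.get_state();p=s['position'];print(p,s['grip_width'],proj('scene',p))
j=np.array([np.cos(np.radians(-71.85)),np.sin(np.radians(-71.85)),0])*s['grip_width']/2
for dz in(-.008,.0,.02): print(dz,[(proj('scene',p+[0,0,dz]+k*j)-[300,220])*[5,4.2] for k in(1,-1)])
E
```

```text
[0.57931596 0.20780235 0.14236971] 0.06399591227142941 [377.17765429 307.4941625 ]
-0.008 [array([310.24701673, 359.65279914]), array([460.96354144, 400.90285831])]
0.0 [array([310.87941825, 347.03880185]), array([462.23396593, 388.23038712])]
0.02 [array([312.47598057, 315.04611981]), array([465.44444245, 356.0772864 ])]
```

View pics/c5.png

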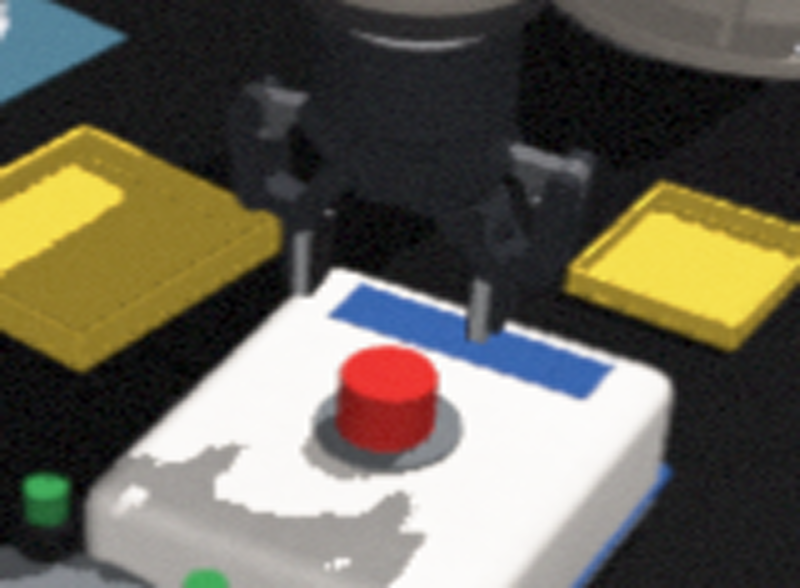

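Request:
carry_out:
  motion:
    - {"claw":0.75,"travel":[-1,-1,-15],"turn":[0,0,0]}
    - {"claw":0.75,"travel":[0,0,-10],"turn":[0,0,0]}
    - {"claw":0.75,"travel":[0,0,0],"turn":[0,0,0]}
    - {"claw":0.75,"travel":[0,0,0],"turn":[0,0,0]}

```text
time_s: 3.35
position: [0.5774, 0.2073, 0.1157]
tool_rot: [-3.102, -0.496, 0.0]
contact_force: [-0.2, -0.1, 0.5]
grip_width: 0.0642
```

```bash
python3 - <<'E'
from h import *
S=grab('scene','s3');cv2.imwrite('pics/c6.png',cv2.resize(S[220:360,300:460,::-1],None,fx=5,fy=4.2,interpolation=2))
s=manip.get_state();p=s['position'];print(p,s['grip_width'],proj('scene',p),s['contact_force'])
E
```

```text
[0.57758608 0.20744205 0.1159787 ] 0.06410355014112225 [376.99426387 316.81041023] [0.2052631  0.88313574 0.39012291]
```

View pics/c6.png

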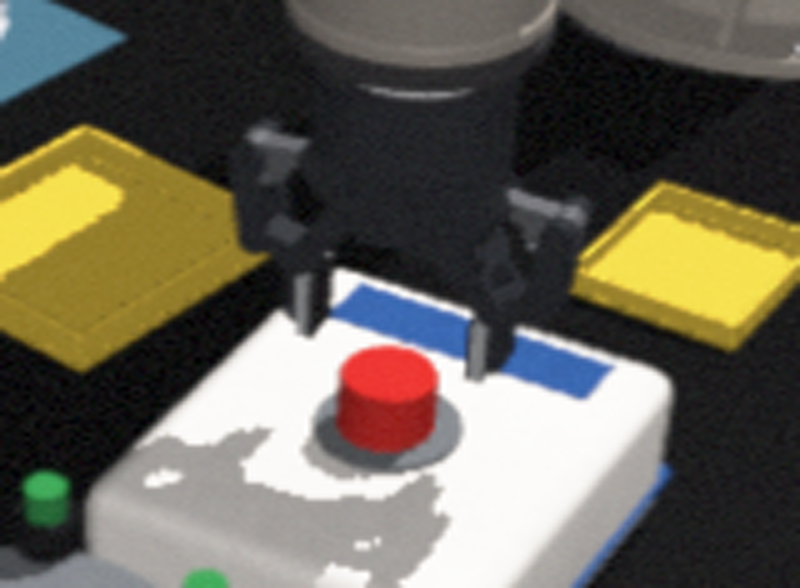

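```bash
python3 - <<'E'
from h import *
j=np.array([np.cos(np.radians(-71.85)),np.sin(np.radians(-71.85)),0])*.0427
print(two((258.5,91),(603.5,351.0))-(np.array([.2101,-.641,.2002])-j))
print(two((256,91),(603.5,351.0))-(np.array([.2101,-.641,.2002])-j))
S=cv2.imread('pics/s0.png')
print(proj('scene',[0,0,0]),proj('top',[0,0,0]))
T=grab('top','t3')
cv2.imwrite('pics/c7.png',cv2.resize(T[130:290,100:300,::-1],None,fx=4,fy=3.7,interpolation=2))
E
```

```text
[0.00571886 0.01173662 0.04828195]
[0.00797541 0.00802035 0.04682232]
[453.05865381 209.64551004] [298.86052374 472.58922522]
```

View pics/c7.png

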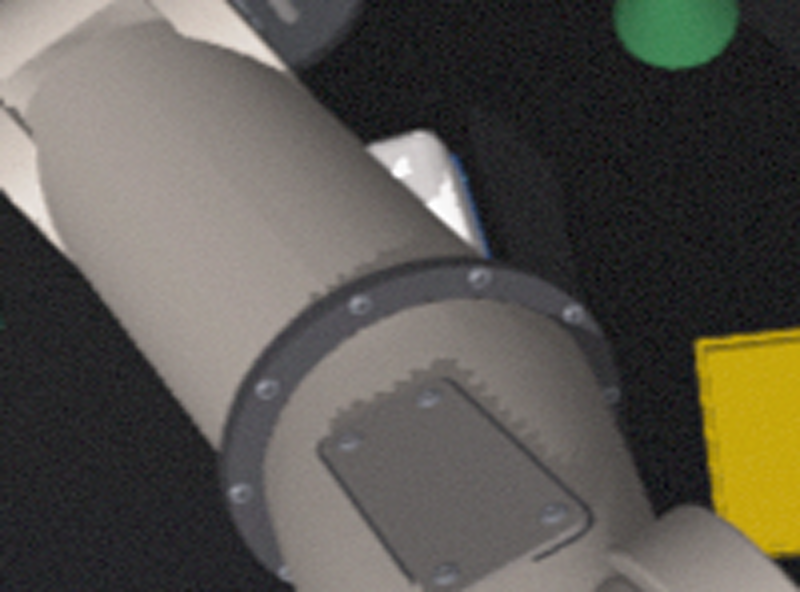

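Request:
carry_out:
  motion:
    - {"claw":0.35,"travel":[0,0,0],"turn":[0,0,0]}
    - {"claw":0.35,"travel":[0,0,0],"turn":[0,0,0]}
    - {"claw":0.35,"travel":[0,0,0],"turn":[0,0,0]}
    - {"claw":0.35,"travel":[0,0,0],"turn":[0,0,0]}
  grip_force: 25

```text
time_s: 3.85
position: [0.5775, 0.2073, 0.1157]
tool_rot: [-3.102, -0.496, -0.0]
contact_force: [0.4, 0.0, 0.6]
grip_width: 0.0299
```

```bash
python3 - <<'E'
from h import *
S=grab('scene','s4');cv2.imwrite('pics/c8.png',cv2.resize(S[220:360,300:460,::-1],None,fx=5,fy=4.2,interpolation=2))
s=manip.get_state();p=s['position'];print(p,s['grip_width'],proj('scene',p),s['contact_force'])
E
```

```text
[0.57746671 0.20734884 0.11574386] 0.029852981097441465 [376.99271011 316.84411548] [-0.22533473  0.73709883 -0.14352437]
```

View pics/c8.png

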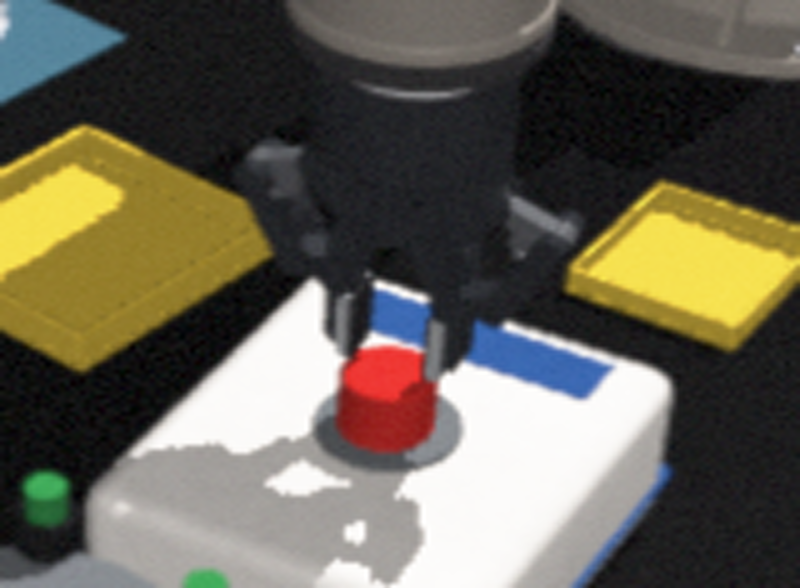

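Request:
carry_out:
  motion:
    - {"claw":0.8,"travel":[0,0,0],"turn":[0,0,0]}
    - {"claw":0.8,"travel":[0,0,0],"turn":[0,0,0]}
    - {"claw":0.8,"travel":[0,0,0],"turn":[0,0,0]}
    - {"claw":0.8,"travel":[0,0,-4],"turn":[0,0,0]}
    - {"claw":0.8,"travel":[0,0,-4],"turn":[0,0,0]}
    - {"claw":0.8,"travel":[0,0,-3],"turn":[0,0,0]}
    - {"claw":0.8,"travel":[0,0,0],"turn":[0,0,0]}

```text
time_s: 4.6
position: [0.5771, 0.2072, 0.104]
tool_rot: [3.102, 0.496, -0.001]
contact_force: [-0.2, -0.2, 0.0]
grip_width: 0.0682
```

```bash
python3 - <<'E'
from h import *
S=grab('scene','s5');cv2.imwrite('pics/c9.png',cv2.resize(S[220:360,300:460,::-1],None,fx=5,fy=4.2,interpolation=2))
s=manip.get_state();p=s['position'];print(p,s['grip_width'],proj('scene',p),s['contact_force'])
E
```

```text
[0.57723972 0.20727254 0.10432988] 0.0682864777508545 [376.77233119 320.93875796] [-0.25043469  0.71449895  0.19895159]
```

View pics/c9.png

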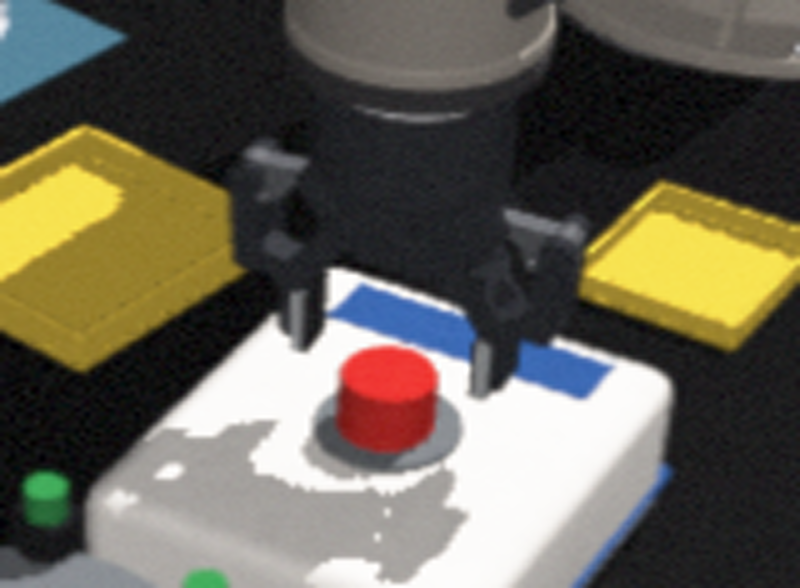

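Request:
carry_out:
  motion:
    - {"claw":0.8,"travel":[0,0,-3],"turn":[0,0,0]}
    - {"claw":0.8,"travel":[0,0,-3],"turn":[0,0,0]}
    - {"claw":0.8,"travel":[0,0,-3],"turn":[0,0,0]}
    - {"claw":0.8,"travel":[0,0,0],"turn":[0,0,0]}

```text
time_s: 5.05
position: [0.5772, 0.2072, 0.0952]
tool_rot: [3.102, 0.496, -0.001]
contact_force: [-0.1, -0.0, 0.1]
grip_width: 0.0681
```

Request:
carry_out:
  motion:
    - {"claw":0.8,"travel":[0,0,-4],"turn":[0,0,0]}
    - {"claw":0.8,"travel":[0,0,-4],"turn":[0,0,0]}
    - {"claw":0.8,"travel":[0,0,-3],"turn":[0,0,0]}
    - {"claw":0.8,"travel":[0,0,0],"turn":[0,0,0]}

```text
time_s: 5.45
position: [0.5772, 0.2072, 0.0841]
tool_rot: [3.102, 0.495, -0.001]
contact_force: [0.0, -0.8, -0.1]
grip_width: 0.0682
```

```bash
python3 - <<'E'
from h import *
S=grab('scene','s6');cv2.imwrite('pics/c10.png',cv2.resize(S[220:360,300:460,::-1],None,fx=5,fy=4.2,interpolation=2))
s=manip.get_state();p=s['position'];print(p,s['grip_width'],proj('scene',p),s['contact_force'])
E
```

```text
[0.5772858  0.20729399 0.08439556] 0.06842358049939332 [376.30541958 328.12199143] [ 0.29278494 -0.43790976 -0.02675396]
```

View pics/c10.png

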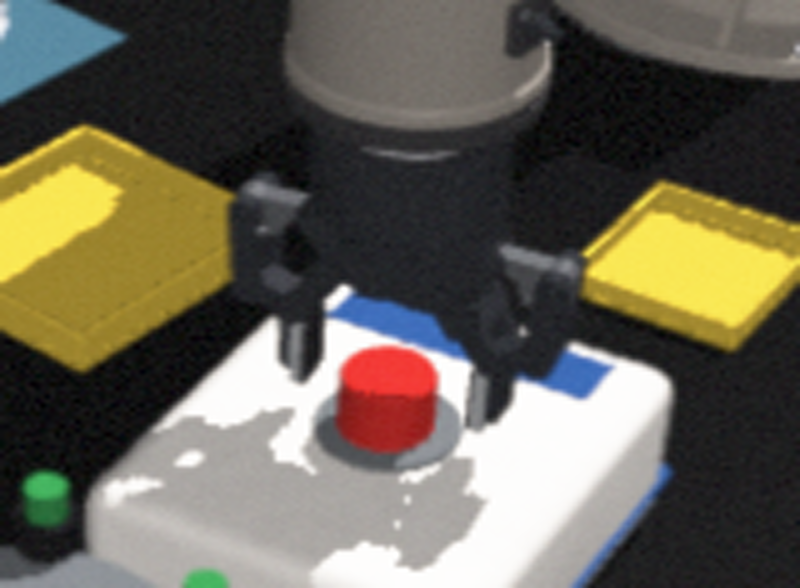

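The fingers really are about 30 mm higher than the reported TCP says, so the z offset is confirmed by picture and by the missing contact. I'll correct for it, and close on the cap.

Request:
carry_out:
  motion:
    - {"claw":0.7,"travel":[0,0,-3],"turn":[0,0,0]}
    - {"claw":0.35,"travel":[0,0,0],"turn":[0,0,0]}
    - {"claw":0.2,"travel":[0,0,0],"turn":[0,0,0]}
    - {"claw":0.2,"travel":[0,0,0],"turn":[0,0,0]}
    - {"claw":0.2,"travel":[0,0,0],"turn":[0,0,0]}
  grip_force: 30

```text
time_s: 6.0
position: [0.5775, 0.2074, 0.0818]
tool_rot: [-3.102, -0.495, -0.0]
contact_force: [-0.1, 0.2, 1.6]
grip_width: 0.0387
```

```bash
python3 - <<'E'
from h import *
S=grab('scene','s7');cv2.imwrite('pics/c11.png',cv2.resize(S[220:360,300:460,::-1],None,fx=5,fy=4.2,interpolation=2))
s=manip.get_state();p=s['position'];print(p,s['grip_width'],proj('scene',p),s['contact_force'])
E
```

```text
[0.57750941 0.20734136 0.08180098] 0.038645441738232214 [376.19089424 329.11184568] [-0.44519355 -0.57572563  1.06390119]
```

View pics/c11.png

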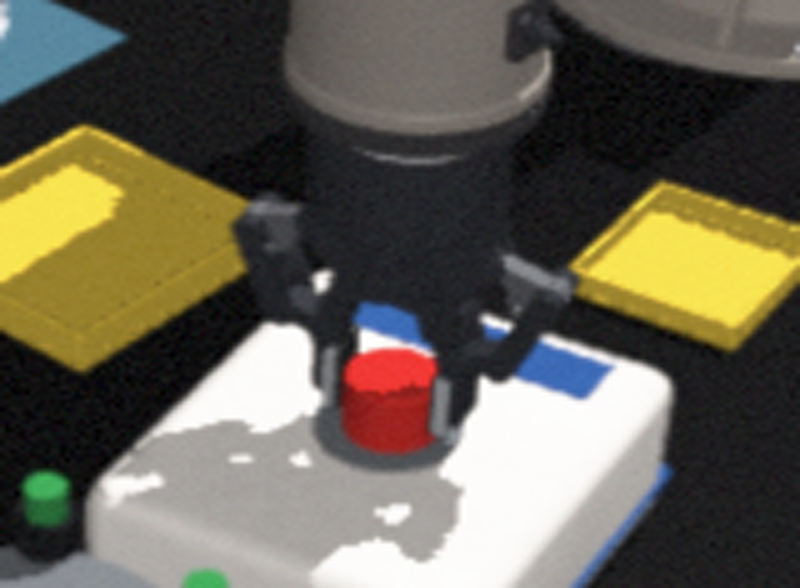

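Request:
carry_out:
  motion:
    - {"claw":0.2,"travel":[0,0,20],"turn":[0,0,0]}
    - {"claw":0.2,"travel":[0,0,30],"turn":[0,0,0]}
    - {"claw":0.2,"travel":[0,0,10],"turn":[0,0,0]}
    - {"claw":0.2,"travel":[-15,-44,0],"turn":[0,0,0]}
    - {"claw":0.2,"travel":[-15,-44,0],"turn":[0,0,0]}
    - {"claw":0.2,"travel":[-14,-44,0],"turn":[0,0,0]}
    - {"claw":0.2,"travel":[-14,-44,-5],"turn":[0,0,0]}
    - {"claw":0.2,"travel":[-14,-43,-25],"turn":[0,0,0]}
    - {"claw":0.2,"travel":[-13,-40,-30],"turn":[0,0,0]}
    - {"claw":0.2,"travel":[0,0,-35],"turn":[0,0,0]}
    - {"claw":0.2,"travel":[0,0,-35],"turn":[0,0,0]}
    - {"claw":0.2,"travel":[0,0,-10],"turn":[0,0,0]}
    - {"claw":0.2,"travel":[0,0,0],"turn":[0,0,0]}

```text
time_s: 7.35
position: [0.4924, -0.0487, 0.0025]
tool_rot: [-3.101, -0.496, 0.004]
contact_force: [-0.0, -0.1, -0.1]
grip_width: 0.0387
```

```bash
python3 - <<'E'
from h import *
S=grab('scene','s8');cv2.imwrite('pics/c12.png',cv2.resize(S[200:350,240:440,::-1],None,fx=4,fy=4,interpolation=2))
s=manip.get_state();p=s['position'];print(p,s['grip_width'],s['contact_force'],s['joint_positions'])
E
```

```text
[ 0.49335363 -0.04861168  0.00372864] 0.0388056288745797 [ 0.09544176 -0.40519081  0.03193267] [ 0.21746252  0.43569056 -0.29656681  2.13835721  0.22089114  0.59645209
 -1.48993648]
```

View pics/c12.png

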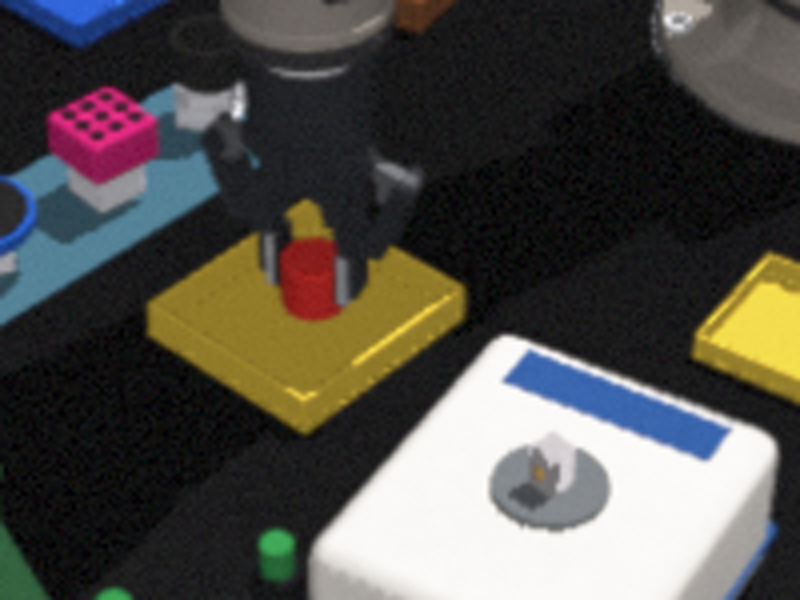

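The cap is held over the tray at crop (312,280), and the drive now shows at crop (550,465).

Request:
carry_out:
  motion:
    - {"claw":0.2,"travel":[0,0,-13],"turn":[0,0,0]}
    - {"claw":0.2,"travel":[0,0,-4],"turn":[0,0,0]}
    - {"claw":0.2,"travel":[0,0,0],"turn":[0,0,0]}
    - {"claw":0.7,"travel":[0,0,0],"turn":[0,0,0]}
    - {"claw":0.7,"travel":[0,0,0],"turn":[0,0,0]}
    - {"claw":0.7,"travel":[0,0,0],"turn":[0,0,0]}
    - {"claw":0.8,"travel":[0,0,20],"turn":[0,0,0]}
    - {"claw":1,"travel":[0,0,40],"turn":[0,0,0]}
    - {"claw":1,"travel":[0,0,40],"turn":[0,0,0]}
    - {"claw":1,"travel":[0,-20,0],"turn":[0,0,0]}
    - {"claw":1,"travel":[0,0,0],"turn":[0,0,0]}

```text
time_s: 8.5
position: [0.4939, -0.0713, 0.0878]
tool_rot: [3.101, 0.492, 0.004]
contact_force: [-0.1, -0.0, -0.1]
grip_width: 0.0855
```

```bash
python3 - <<'E'
from h import *
S=grab('scene','s9');T=grab('top','t9')
cv2.imwrite('pics/c13.png',cv2.resize(S[200:350,240:440,::-1],None,fx=4,fy=4,interpolation=2))
cv2.imwrite('pics/c14.png',np.hstack([cv2.resize(T[190:235,160:205,::-1],None,fx=12,fy=12,interpolation=2)]))
cv2.imwrite('pics/c15.png',cv2.resize(S[300:340,355:400,::-1],None,fx=14,fy=14,interpolation=2))
s=manip.get_state();p=s['position'];print(p,s['grip_width'],s['contact_force'],s['joint_positions'])
E
```

```text
[ 0.49312657 -0.06929961  0.08652247] 0.08573020225087764 [ 0.05120214 -0.04974768 -0.92450343] [ 0.29732117  0.30322147 -0.33317139  2.08558139  0.14035315  0.77336081
 -1.37751694]
```

View pics/c13.png

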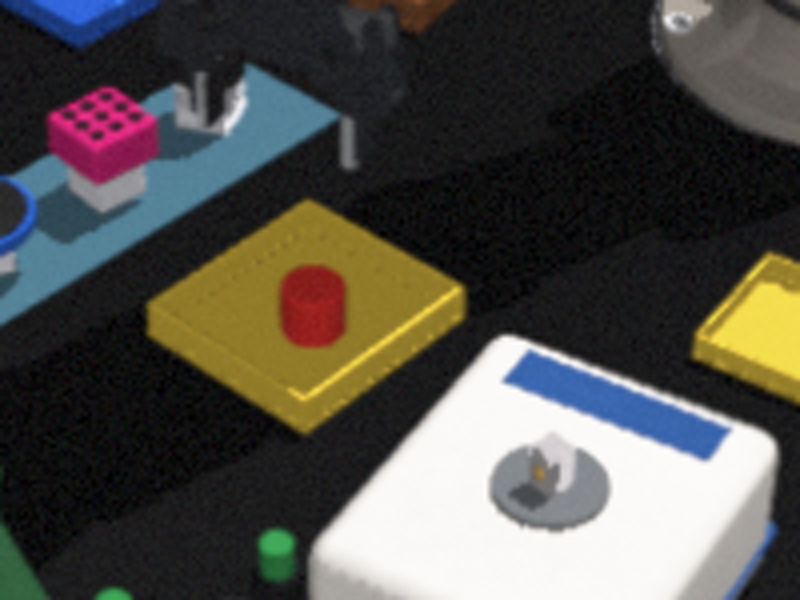

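View pics/c14.png

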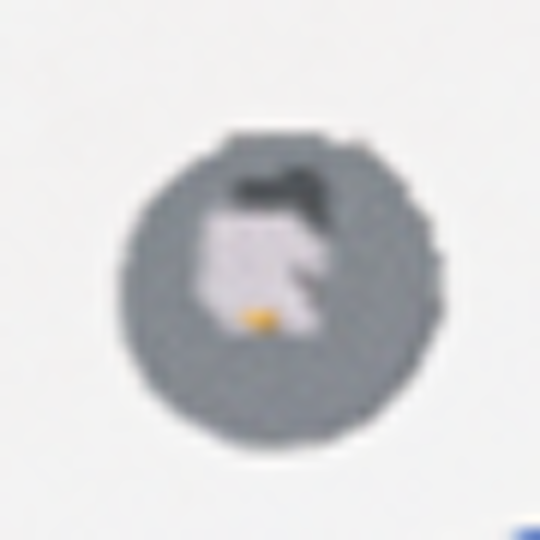

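View pics/c15.png

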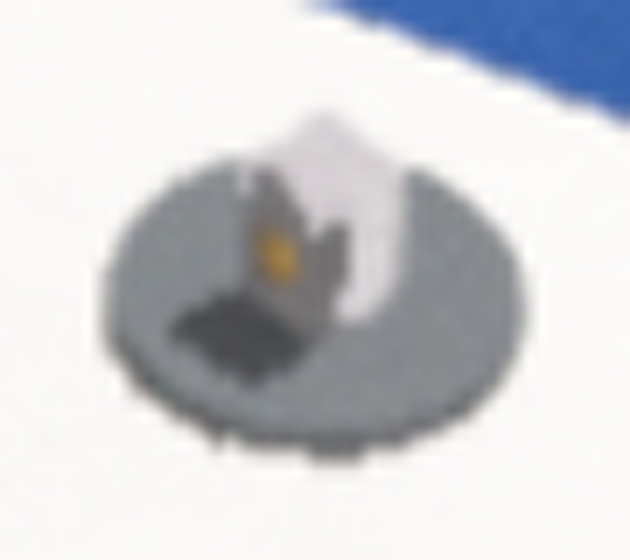

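View pics/t9.png

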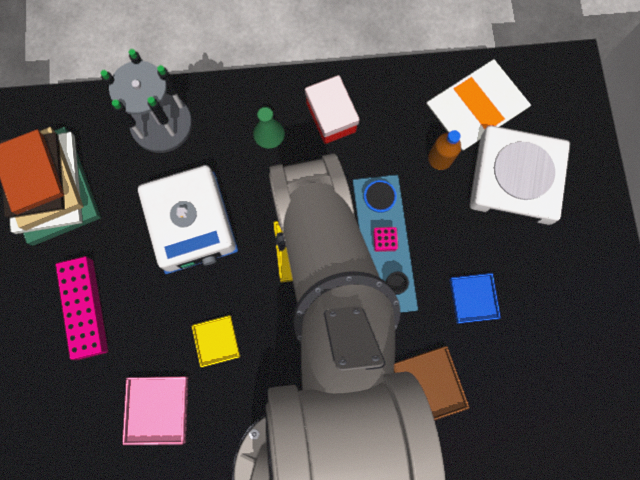

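```bash
python3 - <<'E'
from h import *
S=cv2.imread('pics/s9.png')[:,:,::-1].copy();T=cv2.imread('pics/t9.png')[:,:,::-1].copy()
def U(im,x,y): # crop->px
    return np.array([355+x/14-.5,300+y/14-.5]) if im=='s' else np.array([160+x/12-.5,190+y/12-.5])
# collar: pixels darker than white
for n,im,b in(('scene',S,(357,303,396,333)),('top',T,(166,198,200,230))):
    g=im.max(2);m=np.zeros(g.shape,np.uint8);x0,y0,x1,y1=b;m[y0:y1,x0:x1]=(g[y0:y1,x0:x1]<190)*255
    c=max(cv2.findContours(m,0,1)[0],key=cv2.contourArea);h=cv2.convexHull(c);e=cv2.fitEllipse(h);print(n,e,onz(n,e[0],.103))
print('ball',two(U('s',280,252),U('t',262,320)))
b=[U('s',*p) for p in((245,292),(330,328),(393,302))]
w=[onz('scene',p,.104)[:2] for p in b];print(w)
for i in(0,1):
    d=w[i+1]-w[i];print(np.linalg.norm(d),np.degrees(np.arctan2(d[1],d[0]))%90)
print('mid',(w[0]+w[2])/2)
t=[U('s',*p) for p in((245,178),(325,115),(405,180))]
w=[onz('scene',p,.129)[:2] for p in t];print('top',w)
for i in(0,1):
    d=w[i+1]-w[i];print(np.linalg.norm(d),np.degrees(np.arctan2(d[1],d[0]))%90)
print('mid',(w[0]+w[2])/2)
E
```

```text
scene ((376.9708251953125, 321.3209228515625), (21.84918212890625, 29.97019386291504), 90.42872619628906) [0.57670333 0.20741182 0.103     ]
top ((183.07508850097656, 213.6193389892578), (25.912050247192383, 26.57217788696289), 54.971763610839844) [0.57639504 0.20534578 0.103     ]
ball [0.57282615 0.20419295 0.10817488]
[array([0.58235583, 0.19914203]), array([0.57945689, 0.21263028]), array([0.56919545, 0.21559497])]
0.013796251531211282 12.129719088554822
0.010681123831153667 73.88516033039693
mid [0.57577564 0.2073685 ]
top [array([0.585344  , 0.20039193]), array([0.56765621, 0.19992216]), array([0.56997521, 0.21676917])]
0.017694024851179418 1.5213867179986948
0.01700586926564719 82.16245661814085
mid [0.5776596  0.20858055]
```

```bash
python3 - <<'E'
from h import *
def U(im,x,y):
    return np.array([355+x/14-.5,300+y/14-.5]) if im=='s' else np.array([160+x/12-.5,190+y/12-.5])
a=onz('scene',U('s',280,252),.115);b=onz('top',U('t',262,320),.115)
print(a,b,np.degrees(np.arctan2(*(a-b)[[1,0]])))
# top view square outline at z .129
w=[onz('top',U('t',*p),.129)[:2] for p in((203,212),(325,215),(200,300))]
print(w,[np.degrees(np.arctan2(*(w[i]-w[0])[::-1]))%90 for i in(1,2)])
for ang in(-10,-5,0,5,10):
  c=np.array([.5768,.2068]);r=np.radians(ang)
  R=np.array([[np.cos(r),-np.sin(r)],[np.sin(r),np.cos(r)]])
  print(ang,'base front',[((proj('scene',[*(c+R@np.array(k)*.008),.104])-[355,300]+.5)*14).round() for k in((1,-1),(1,1),(-1,1))],'top2',[((proj('scene',[*(c+R@np.array(k)*.008),.129])-[355,300]+.5)*14).round() for k in((1,-1),(-1,-1),(-1,1))],'ball',((proj('scene',[*(c+R@np.array((.009,0))),.115])-[355,300]+.5)*14).round(),((proj('top',[*(c+R@np.array((-.009,0))),.115])-[160,190]+.5)*12).round())
S=cv2.imread('pics/s9.png');cv2.imwrite('pics/c16.png',cv2.resize(S[195:250,270:320],None,fx=11,fy=10.5,interpolation=2))
E
```

```text
[0.58171425 0.20455417 0.115     ] [0.56767724 0.20687258 0.115     ] -9.37855814314679
[array([0.58495676, 0.21366834]), array([0.58242254, 0.19176876]), array([0.56859406, 0.21486096])] [np.float64(83.39907494263753), np.float64(85.83128652783887)]
-10 base front [array([232., 290.]), array([303., 354.]), array([390., 308.])] top2 [array([239., 161.]), array([328., 116.]), array([400., 179.])] ball [265. 268.] [254. 319.]
-5 base front [array([232., 295.]), array([310., 354.]), array([391., 303.])] top2 [array([239., 166.]), array([321., 115.]), array([400., 174.])] ball [269. 271.] [258. 320.]
0 base front [array([232., 299.]), array([317., 354.]), array([391., 298.])] top2 [array([239., 171.]), array([314., 115.]), array([400., 169.])] ball [273. 274.] [262. 319.]
5 base front [array([233., 304.]), array([324., 354.]), array([390., 293.])] top2 [array([240., 175.]), array([307., 115.]), array([399., 164.])] ball [277. 277.] [267. 319.]
10 base front [array([234., 309.]), array([331., 353.]), array([388., 288.])] top2 [array([241., 180.]), array([300., 116.]), array([397., 160.])] ball [282. 279.] [271. 318.]
```

View pics/c16.png

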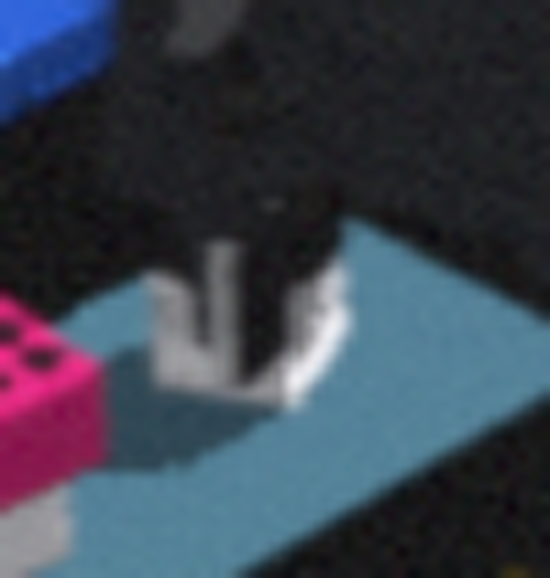

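```bash
python3 - <<'E'
from h import *
U=lambda x,y:np.array([270+x/11-.5,195+y/10.5-.5])
w=[onz('scene',U(*p),.004)[:2] for p in((155,385),(291,407),(350,322))]
for i in(0,1):
    d=w[i+1]-w[i];print(np.linalg.norm(d),np.degrees(np.arctan2(d[1],d[0]))%90)
print((w[0]+w[2])/2,w)
c=np.array([.3851,-.2530])
for ang in(15,20,25,30):
  r=np.radians(ang);R=np.array([[np.cos(r),-np.sin(r)],[np.sin(r),np.cos(r)]])
  print(ang,[((proj('scene',[*(c+R@np.array(k)*.018),.004])-[270,195]+.5)*[11,10.5]).round() for k in((1,-1),(1,1),(-1,1))])
E
```

```text
0.03500796663204691 28.34236013375279
0.039750785662039635 25.45038408398574
[ 0.38306914 -0.25483187] [array([ 0.4093256 , -0.26169655]), array([ 0.39270595, -0.23088511]), array([ 0.35681267, -0.24796718])]
15 [array([151., 375.]), array([275., 415.]), array([353., 344.])]
20 [array([153., 380.]), array([284., 414.]), array([351., 339.])]
25 [array([156., 384.]), array([293., 412.]), array([347., 335.])]
30 [array([160., 389.]), array([301., 409.]), array([343., 330.])]
```

Request:
carry_out:
  motion:
    - {"claw":1,"travel":[-20,-36,10],"turn":[0,0,5]}
    - {"claw":1,"travel":[-22,-37,0],"turn":[0,0,5]}
    - {"claw":1,"travel":[-22,-37,0],"turn":[0,0,5]}
    - {"claw":1,"travel":[-22,-37,0],"turn":[0,0,5]}
    - {"claw":1,"travel":[-22,-37,-10],"turn":[0,0,0]}
    - {"claw":1,"travel":[0,0,0],"turn":[0,0,0]}
    - {"claw":1,"travel":[0,0,0],"turn":[0,0,0]}

```text
time_s: 9.3
position: [0.3847, -0.253, 0.0858]
tool_rot: [-2.969, -1.024, 0.001]
contact_force: [0.7, 0.6, 0.1]
grip_width: 0.0856
```

```bash
python3 - <<'E'
from h import *
S=grab('scene','s10')
cv2.imwrite('pics/c17.png',cv2.resize(S[150:270,220:360,::-1],None,fx=5.5,fy=5,interpolation=2))
s=manip.get_state();p=s['position'];print(p,s['tool_rot'],s['joint_positions'],(proj('scene',p+[0,0,.03])-[220,150])*[5.5,5])
E
```

```text
[ 0.38544313 -0.25229282  0.08609484] [-2.96820514e+00 -1.02647827e+00  2.93294932e-04] [ 0.70273632  0.24594383 -0.29564026  2.16464301  0.10405528  0.74473574
 -0.56608035] [390.06475755 217.97200232]
```

View pics/c17.png

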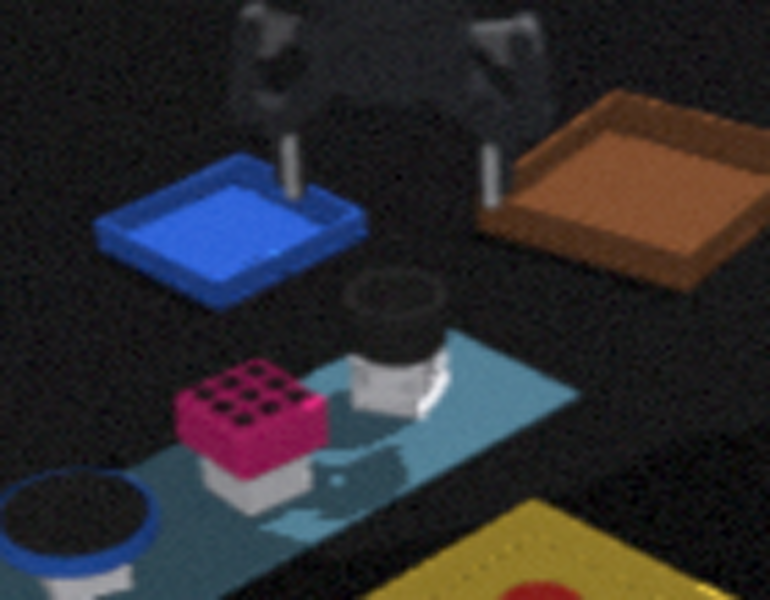

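Request:
carry_out:
  motion:
    - {"claw":1,"travel":[0,-1,-30],"turn":[0,0,0]}
    - {"claw":1,"travel":[0,0,-30],"turn":[0,0,0]}
    - {"claw":1,"travel":[0,0,-14],"turn":[0,0,0]}
    - {"claw":1,"travel":[0,0,0],"turn":[0,0,0]}
    - {"claw":1,"travel":[0,0,0],"turn":[0,0,0]}

```text
time_s: 9.85
position: [0.3861, -0.253, 0.0127]
tool_rot: [-2.968, -1.029, -0.0]
contact_force: [0.5, -0.4, 0.4]
grip_width: 0.0857
```

```bash
python3 - <<'E'
from h import *
S=grab('scene','s11')
cv2.imwrite('pics/c18.png',cv2.resize(S[150:270,220:360,::-1],None,fx=5.5,fy=5,interpolation=2))
s=manip.get_state();p=s['position'];print(p,s['contact_force'])
E
```

```text
[ 0.38626218 -0.2534842   0.01316437] [ 0.35622645 -0.15962986  0.98198897]
```

View pics/c18.png

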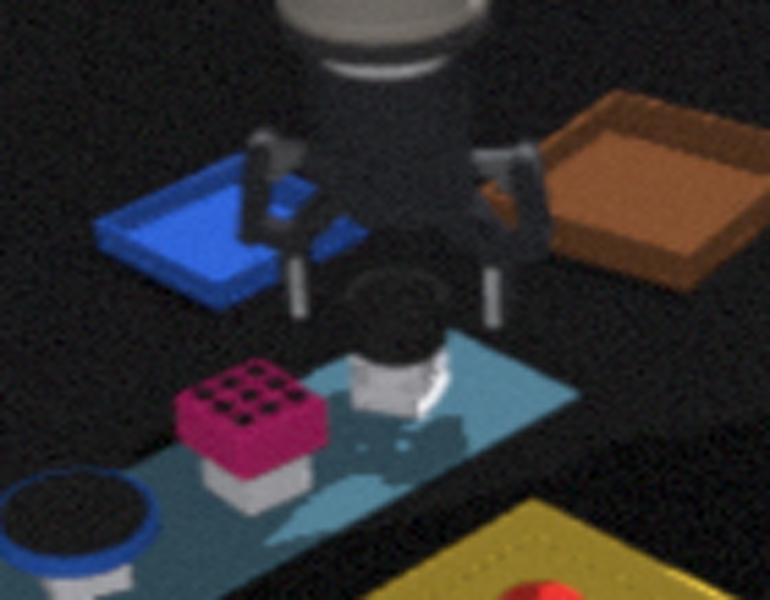

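Request:
carry_out:
  motion:
    - {"claw":0.5,"travel":[-1,0,-2],"turn":[0,0,0]}
    - {"claw":0.3,"travel":[0,0,0],"turn":[0,0,0]}
    - {"claw":0.3,"travel":[0,0,0],"turn":[0,0,0]}
    - {"claw":0.3,"travel":[0,0,0],"turn":[0,0,0]}
    - {"claw":0.3,"travel":[0,0,0],"turn":[0,0,0]}
  grip_force: 60

```text
time_s: 10.4
position: [0.3847, -0.2543, 0.0113]
tool_rot: [2.968, 1.026, 0.001]
contact_force: [-1.6, 1.1, 13.5]
grip_width: 0.0484
```

```bash
python3 - <<'E'
from h import *
S=grab('scene','s12')
cv2.imwrite('pics/c19.png',cv2.resize(S[150:270,220:360,::-1],None,fx=5.5,fy=5,interpolation=2))
s=manip.get_state();p=s['position'];print(p,s['contact_force'],s['grip_width'])
E
```

```text
[ 0.38469273 -0.25429963  0.01128493] [-2.84560862  1.2087927  13.85629117] 0.048838852059537224
```

View pics/c19.png

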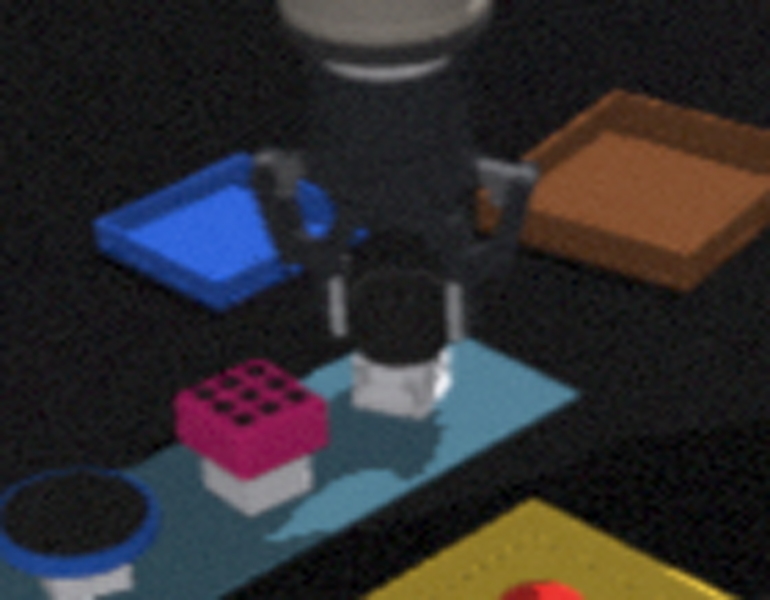

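Request:
carry_out:
  motion:
    - {"claw":0.3,"travel":[0,0,15],"turn":[0,0,0]}
    - {"claw":0.3,"travel":[0,0,35],"turn":[0,0,0]}
    - {"claw":0.3,"travel":[0,0,40],"turn":[0,0,0]}
    - {"claw":0.3,"travel":[5,0,40],"turn":[0,0,0]}
    - {"claw":0.3,"travel":[15,35,30],"turn":[0,0,-5]}
    - {"claw":0.3,"travel":[17,42,9],"turn":[0,0,-5]}
    - {"claw":0.3,"travel":[17,42,0],"turn":[0,0,-5]}
    - {"claw":0.3,"travel":[17,42,0],"turn":[0,0,-5]}
    - {"claw":0.3,"travel":[17,42,0],"turn":[0,0,-5]}
    - {"claw":0.3,"travel":[17,42,0],"turn":[0,0,-5]}
    - {"claw":0.3,"travel":[17,42,0],"turn":[0,0,0]}
    - {"claw":0.3,"travel":[17,42,0],"turn":[0,0,0]}
    - {"claw":0.3,"travel":[17,42,0],"turn":[0,0,0]}
    - {"claw":0.3,"travel":[17,42,0],"turn":[0,0,0]}
    - {"claw":0.3,"travel":[17,42,0],"turn":[0,0,0]}
    - {"claw":0.3,"travel":[0,0,0],"turn":[0,0,0]}
    - {"claw":0.3,"travel":[0,0,0],"turn":[0,0,0]}

```text
time_s: 12.15
position: [0.5738, 0.202, 0.179]
tool_rot: [-3.133, -0.226, 0.002]
contact_force: [-0.6, -0.4, -3.1]
grip_width: 0.0479
```

```bash
python3 - <<'E'
from h import *
S=grab('scene','s13')
cv2.imwrite('pics/c20.png',cv2.resize(S[230:340,320:440,::-1],None,fx=6.5,fy=5.4,interpolation=2))
s=manip.get_state();p=s['position'];print(p,s['tool_rot'],s['contact_force'],s['grip_width'],s['joint_positions'])
E
```

```text
[0.57389303 0.20066821 0.17906193] [ 3.13314677e+00  2.23591942e-01 -1.42343584e-03] [ 0.42902361 -0.99597021 -2.39184017] 0.04795651391267677 [-0.01554394  0.38834488 -0.54370781  1.75538498  0.22631545  1.06153531
 -2.06593521]
```

View pics/c20.png

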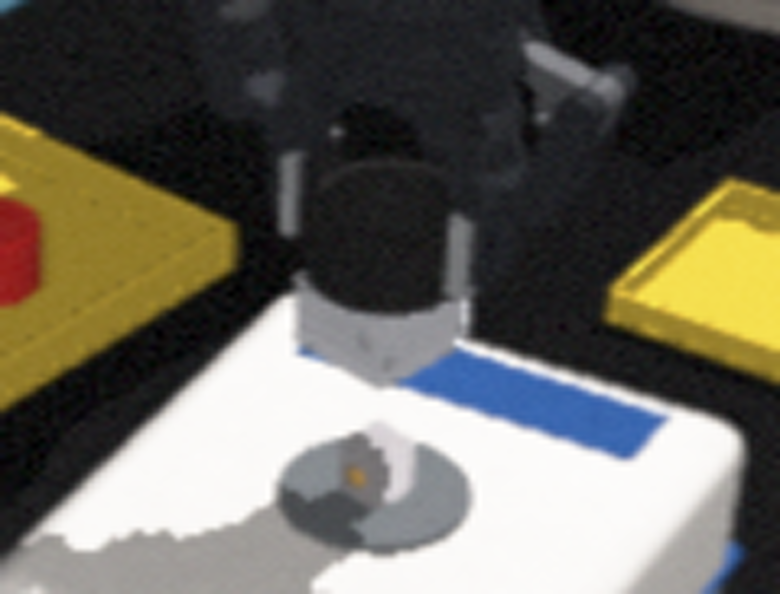

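View pics/s13.png

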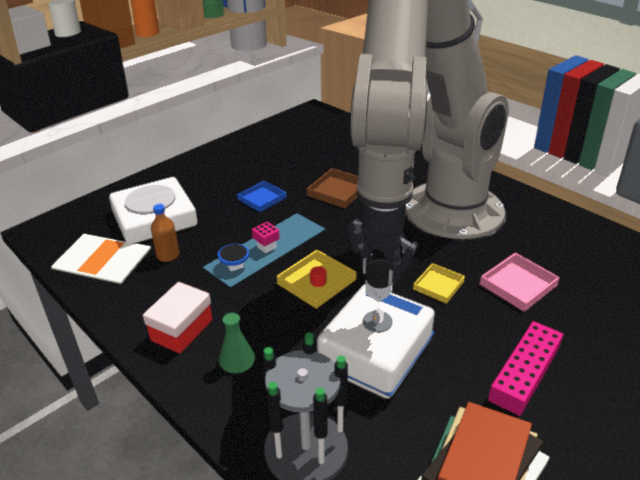

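```bash
python3 - <<'E'
from h import *
U=lambda x,y:np.array([320+x/6.5-.5,230+y/5.4-.5])
w=[onz('scene',U(*p),.172)[:2] for p in((297,349),(382,386),(467,339))]
for i in(0,1):
    d=w[i+1]-w[i];print(np.linalg.norm(d),np.degrees(np.arctan2(d[1],d[0]))%90)
print((w[0]+w[2])/2)
c=np.array([.574,.201])
for ang in(-15,-10,-5,0,5):
  r=np.radians(ang);R=np.array([[np.cos(r),-np.sin(r)],[np.sin(r),np.cos(r)]])
  print(ang,[((proj('scene',[*(c+R@np.array(k)*.018),.172])-[320,230]+.5)*[6.5,5.4]).round() for k in((1,-1),(1,1),(-1,1))])
E
```

```text
0.031073825985417483 4.995119271241933
0.03672979031430986 87.25691624126571
[0.57234794 0.20282743]
-15 [array([290., 332.]), array([357., 390.]), array([458., 355.])]
-10 [array([289., 336.]), array([365., 391.]), array([459., 351.])]
-5 [array([288., 340.]), array([373., 392.]), array([460., 347.])]
0 [array([288., 344.]), array([380., 392.]), array([459., 343.])]
5 [array([289., 349.]), array([388., 391.]), array([458., 339.])]
```

Request:
carry_out:
  motion:
    - {"claw":0.3,"travel":[3,5,-15],"turn":[0,0,-3]}
    - {"claw":0.3,"travel":[0,0,-15],"turn":[0,0,-3]}
    - {"claw":0.3,"travel":[0,0,0],"turn":[0,0,0]}
    - {"claw":0.3,"travel":[0,0,0],"turn":[0,0,0]}

```text
time_s: 12.6
position: [0.5773, 0.2049, 0.1499]
tool_rot: [3.141, 0.059, -0.0]
contact_force: [0.1, -0.8, -1.6]
grip_width: 0.0482
```

```bash
python3 - <<'E'
from h import *
S=grab('scene','s14')
cv2.imwrite('pics/c21.png',cv2.resize(S[270:340,340:420,::-1],None,fx=10,fy=8.5,interpolation=2))
s=manip.get_state();p=s['position'];print(p,s['tool_rot'],s['contact_force'],s['ft_torque'],s['grip_width'])
E
```

```text
[0.57756357 0.2052707  0.15029219] [3.14091915e+00 5.96821495e-02 1.16916607e-03] [ 0.26367207  0.2817959  -2.51030426] [ 0.00107879  0.020701   -0.00894365] 0.04836287049967375
```

View pics/c21.png

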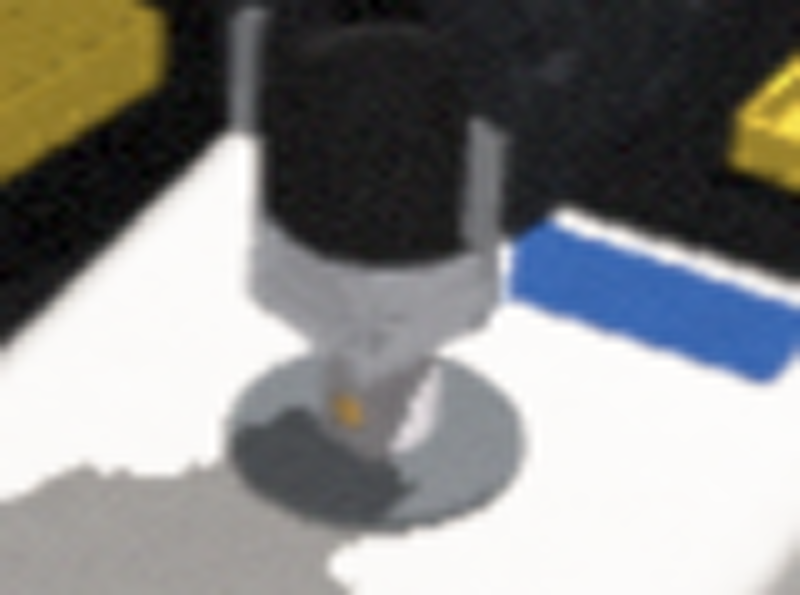

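Request:
carry_out:
  motion:
    - {"claw":0.3,"travel":[0,1,-5],"turn":[0,0,4]}
    - {"claw":0.3,"travel":[0,0,-3],"turn":[0,0,0]}
    - {"claw":0.3,"travel":[0,0,-1],"turn":[0,0,0]}
    - {"claw":0.3,"travel":[0,0,0],"turn":[0,0,0]}

```text
time_s: 13.05
position: [0.5774, 0.2068, 0.1407]
tool_rot: [3.137, 0.166, 0.0]
contact_force: [0.4, 0.2, -3.2]
grip_width: 0.0483
```

```bash
python3 - <<'E'
from h import *
S=grab('scene','s15')
cv2.imwrite('pics/c22.png',cv2.resize(S[270:340,340:420,::-1],None,fx=10,fy=8.5,interpolation=2))
s=manip.get_state();p=s['position'];print(p,s['tool_rot'],s['contact_force'],s['ft_torque'],s['grip_width'])
E
```

```text
[0.5774057  0.20689506 0.14074735] [-3.13711003e+00 -1.66734455e-01 -4.53782432e-04] [-0.3128839  -0.08355415 -2.72894738] [ 0.0063372  -0.00783326  0.01883251] 0.04783647515327552
```

View pics/c22.png

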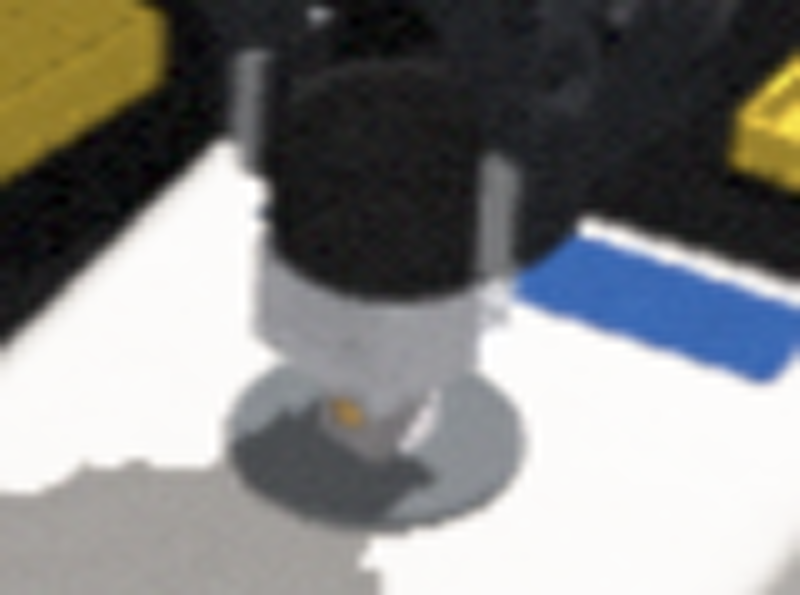

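Request:
carry_out:
  motion:
    - {"claw":0.3,"travel":[0,0,-2],"turn":[0,0,0]}
    - {"claw":0.3,"travel":[0,0,-1],"turn":[0,0,0]}
    - {"claw":0.3,"travel":[0,0,0],"turn":[0,0,0]}

```text
time_s: 13.4
position: [0.5772, 0.207, 0.1373]
tool_rot: [3.137, 0.168, -0.0]
contact_force: [-0.3, 0.4, -3.0]
grip_width: 0.0481
```

Request:
carry_out:
  motion:
    - {"claw":0.3,"travel":[0,0,-1],"turn":[0,0,0]}
    - {"claw":0.3,"travel":[0,0,-1],"turn":[0,0,0]}
    - {"claw":0.3,"travel":[0,0,0],"turn":[0,0,0]}

```text
time_s: 13.7
position: [0.5771, 0.2071, 0.1353]
tool_rot: [-3.137, -0.169, 0.0]
contact_force: [-0.7, -0.9, -1.7]
grip_width: 0.0482
```

Request:
carry_out:
  motion:
    - {"claw":0.3,"travel":[0,0,-1],"turn":[0,0,0]}
    - {"claw":0.3,"travel":[0,0,-1],"turn":[0,0,0]}
    - {"claw":0.3,"travel":[0,0,0],"turn":[0,0,0]}

```text
time_s: 14.0
position: [0.5769, 0.2069, 0.1331]
tool_rot: [3.137, 0.169, -0.001]
contact_force: [-3.6, -0.9, -1.9]
grip_width: 0.0483
```

Request:
carry_out:
  motion:
    - {"claw":0.3,"travel":[-1,0,0],"turn":[0,0,0]}
    - {"claw":0.3,"travel":[0,0,-1],"turn":[0,0,0]}
    - {"claw":0.3,"travel":[0,0,-1],"turn":[0,0,0]}
    - {"claw":0.3,"travel":[0,0,0],"turn":[0,0,0]}

```text
time_s: 14.4
position: [0.5764, 0.2069, 0.1313]
tool_rot: [-3.137, -0.168, 0.0]
contact_force: [0.3, -0.6, -2.2]
grip_width: 0.048
```

```bash
python3 - <<'E'
from h import *
S=grab('scene','s16')
cv2.imwrite('pics/c23.png',cv2.resize(S[270:340,340:420,::-1],None,fx=10,fy=8.5,interpolation=2))
s=manip.get_state();p=s['position'];print(p,s['tool_rot'],s['contact_force'],s['ft_torque'],s['grip_width'])
E
```

```text
[0.57634002 0.20692733 0.13133335] [ 3.13704845e+00  1.68428467e-01 -7.79914902e-06] [-0.22235109 -0.38028657 -2.72966963] [-0.18355842  0.16972422 -0.04036704] 0.04851546685192532
```

View pics/c23.png

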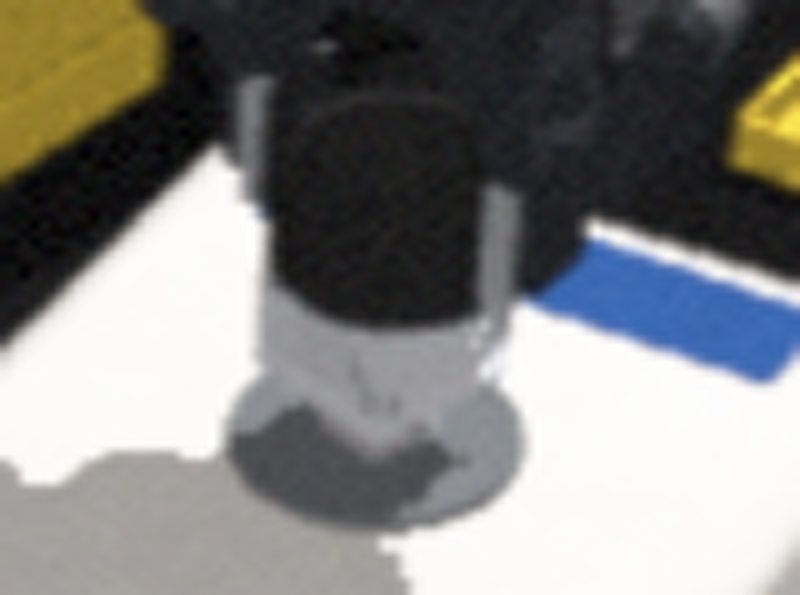

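Request:
carry_out:
  motion:
    - {"claw":0.3,"travel":[0,0,-1],"turn":[0,0,0]}
    - {"claw":0.3,"travel":[0,0,-1],"turn":[0,0,0]}
    - {"claw":0.3,"travel":[0,0,-1],"turn":[0,0,0]}
    - {"claw":0.3,"travel":[0,0,0],"turn":[0,0,0]}

```text
time_s: 14.85
position: [0.5763, 0.2069, 0.1283]
tool_rot: [3.137, 0.168, -0.0]
contact_force: [-0.0, -1.4, -2.6]
grip_width: 0.0482
```

Request:
carry_out:
  motion:
    - {"claw":0.3,"travel":[0,0,-1],"turn":[0,0,0]}
    - {"claw":0.3,"travel":[0,0,-1],"turn":[0,0,0]}
    - {"claw":0.3,"travel":[0,0,-1],"turn":[0,0,0]}
    - {"claw":0.3,"travel":[0,0,0],"turn":[0,0,0]}

```text
time_s: 15.25
position: [0.5763, 0.2069, 0.1253]
tool_rot: [3.137, 0.168, -0.0]
contact_force: [0.8, -2.4, -2.8]
grip_width: 0.0484
```

Request:
carry_out:
  motion:
    - {"claw":0.3,"travel":[0,-0.5,-1],"turn":[0,0,0]}
    - {"claw":0.3,"travel":[0,0,-1],"turn":[0,0,0]}
    - {"claw":0.3,"travel":[0,0,-1],"turn":[0,0,0]}
    - {"claw":0.3,"travel":[0,0,0],"turn":[0,0,0]}

```text
time_s: 15.65
position: [0.5763, 0.2067, 0.1224]
tool_rot: [-3.137, -0.169, -0.0]
contact_force: [-1.0, 0.9, -1.2]
grip_width: 0.0484
```

```bash
python3 - <<'E'
from h import *
s=manip.get_state();p=s['position'];print(p,s['tool_rot'],s['contact_force'],s['ft_torque'],s['grip_width'])
E
```

```text
[0.57628803 0.20674249 0.12241986] [-3.13674020e+00 -1.68763297e-01 -1.87355156e-04] [-0.99460606  0.93486478 -1.20379442] [0.17136124 0.2137546  0.00926179] 0.04837521469368269
```

Request:
carry_out:
  motion:
    - {"claw":0.3,"travel":[0,0,-1],"turn":[0,0,0]}
    - {"claw":0.3,"travel":[0,0,-1],"turn":[0,0,0]}
    - {"claw":0.3,"travel":[0,0,0],"turn":[0,0,0]}

```text
time_s: 15.95
position: [0.5761, 0.2065, 0.1201]
tool_rot: [-3.137, -0.169, 0.001]
contact_force: [-0.9, -0.3, -2.1]
grip_width: 0.048
```

Request:
carry_out:
  motion:
    - {"claw":0.3,"travel":[0,0,-1],"turn":[0,0,0]}
    - {"claw":0.3,"travel":[0,0,-1],"turn":[0,0,0]}
    - {"claw":0.3,"travel":[0,0,0],"turn":[0,0,0]}

```text
time_s: 16.25
position: [0.5761, 0.2064, 0.1181]
tool_rot: [3.137, 0.168, -0.001]
contact_force: [-1.2, 1.0, -5.1]
grip_width: 0.0483
```

```bash
python3 - <<'E'
from h import *
S=grab('scene','s17')
cv2.imwrite('pics/c24.png',cv2.resize(S[270:340,340:420,::-1],None,fx=10,fy=8.5,interpolation=2))
s=manip.get_state();p=s['position'];print(p,s['tool_rot'],s['contact_force'],s['ft_torque'],s['grip_width'])
E
```

```text
[0.57613451 0.20637194 0.11816173] [ 3.13698222e+00  1.68408052e-01 -7.08461605e-04] [-1.21854158  0.21422535 -2.6842403 ] [ 0.03991436  0.288095   -0.04120218] 0.04825515626486792
```

View pics/c24.png

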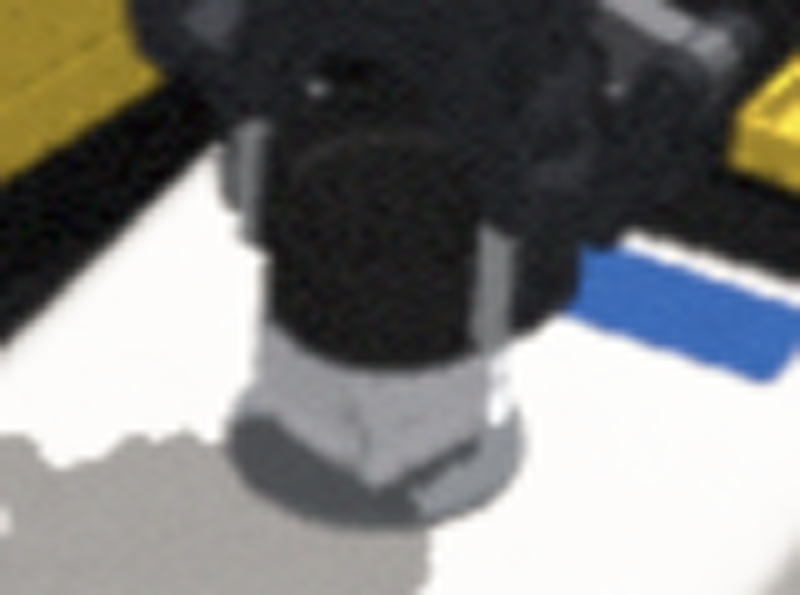

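```bash
python3 - <<'E'
from h import *
r=np.radians(-5);R=np.array([[np.cos(r),-np.sin(r)],[np.sin(r),np.cos(r)]]);c=np.array([.5767,.2074])
for h in(0,4,8,11,14,18): print(h,[((proj('scene',[*(c+R@np.array(k)*.018),.104+h/1000])-[340,270]+.5)*[10,8.5]).round() for k in((1,-1),(1,1),(-1,1))])
E
```

```text
0 [array([247., 432.]), array([373., 514.]), array([503., 443.])]
4 [array([248., 419.]), array([374., 502.]), array([504., 431.])]
8 [array([249., 407.]), array([375., 489.]), array([505., 418.])]
11 [array([249., 398.]), array([375., 480.]), array([506., 409.])]
14 [array([250., 388.]), array([376., 470.]), array([507., 399.])]
18 [array([250., 376.]), array([377., 458.]), array([508., 387.])]
```

Request:
carry_out:
  motion:
    - {"claw":0.3,"travel":[0,0,-1],"turn":[0,0,0]}
    - {"claw":0.3,"travel":[0,0,-1],"turn":[0,0,0]}
    - {"claw":0.3,"travel":[0,0,0],"turn":[0,0,0]}

```text
time_s: 16.6
position: [0.5762, 0.2065, 0.1162]
tool_rot: [-3.137, -0.169, 0.0]
contact_force: [-1.2, 0.5, -4.6]
grip_width: 0.0478
```

Request:
carry_out:
  motion:
    - {"claw":0.3,"travel":[0,0,-1],"turn":[0,0,0]}
    - {"claw":0.3,"travel":[0,0,-1],"turn":[0,0,0]}
    - {"claw":0.3,"travel":[0,0,0],"turn":[0,0,0]}

```text
time_s: 16.9
position: [0.5761, 0.2064, 0.1141]
tool_rot: [3.137, 0.169, -0.001]
contact_force: [-0.9, 0.1, -5.2]
grip_width: 0.0479
```

Request:
carry_out:
  motion:
    - {"claw":0.3,"travel":[0,0,-1],"turn":[0,0,0]}
    - {"claw":0.3,"travel":[0,0,-1],"turn":[0,0,0]}
    - {"claw":0.3,"travel":[0,0,0],"turn":[0,0,0]}

```text
time_s: 17.2
position: [0.576, 0.2064, 0.1121]
tool_rot: [3.137, 0.169, -0.001]
contact_force: [-1.5, -0.2, -5.9]
grip_width: 0.0484
```

```bash
python3 - <<'E'
from h import *
S=grab('scene','s18')
cv2.imwrite('pics/c25.png',cv2.resize(S[270:340,340:420,::-1],None,fx=10,fy=8.5,interpolation=2))
s=manip.get_state();p=s['position'];print(p,s['tool_rot'],s['contact_force'],s['ft_torque'],s['grip_width'])
E
```

```text
[0.57601524 0.20639884 0.11214956] [ 3.13692400e+00  1.68583648e-01 -9.50951578e-04] [-1.41181102 -0.4313089  -7.06213402] [-0.0224724   0.46719856  0.02755082] 0.04845611905353298
```

View pics/c25.png

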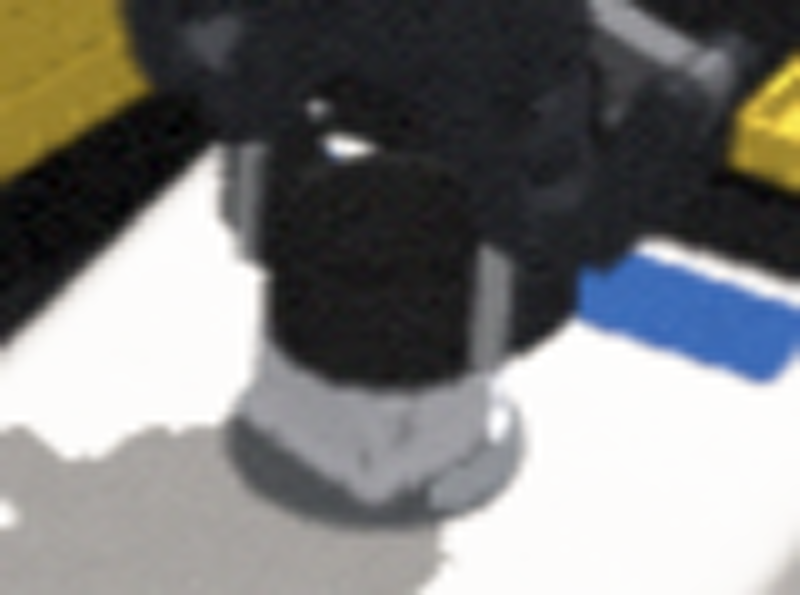

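Request:
carry_out:
  motion:
    - {"claw":0.3,"travel":[0,0,-1],"turn":[0,0,0]}
    - {"claw":0.3,"travel":[0,0,-1],"turn":[0,0,0]}
    - {"claw":0.3,"travel":[0,0,0],"turn":[0,0,0]}

```text
time_s: 17.55
position: [0.5765, 0.2065, 0.1115]
tool_rot: [3.137, 0.168, 0.001]
contact_force: [-7.9, -3.8, 10.8]
grip_width: 0.0484
```

Request:
carry_out:
  motion:
    - {"claw":0.3,"travel":[-0.5,-0.2,-0.5],"turn":[0,0,0]}
    - {"claw":0.3,"travel":[0,0,-0.5],"turn":[0,0,0]}
    - {"claw":0.3,"travel":[0,0,0],"turn":[0,0,0]}

```text
time_s: 17.85
position: [0.5765, 0.2065, 0.1113]
tool_rot: [3.137, 0.168, 0.003]
contact_force: [-8.7, -4.9, 20.9]
grip_width: 0.048
```

```bash
python3 - <<'E'
from h import *
S=grab('scene','s19')
cv2.imwrite('pics/c26.png',cv2.resize(S[270:340,340:420,::-1],None,fx=10,fy=8.5,interpolation=2))
s=manip.get_state();p=s['position'];print(p,s['tool_rot'],s['contact_force'],s['ft_torque'],s['grip_width'])
E
```

```text
[0.57655349 0.20648743 0.11136935] [3.13704739 0.16816418 0.00334963] [-7.94974403 -3.60797118 20.99131209] [-0.90831834  1.97782697  0.03966088] 0.04834702073930965
```

View pics/c26.png

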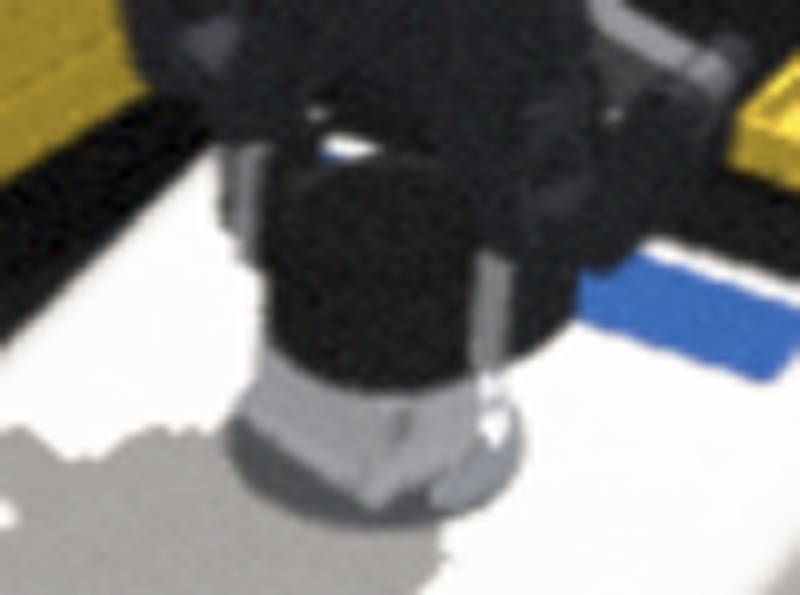

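Request:
carry_out:
  motion:
    - {"claw":0.3,"travel":[0,0,-0.2],"turn":[0,0,0]}
    - {"claw":0.3,"travel":[0,0,0],"turn":[0,0,0]}
    - {"claw":0.3,"travel":[0.5,0,1.5],"turn":[0,0,0]}
    - {"claw":1,"travel":[0,0,0],"turn":[0,0,0]}
    - {"claw":1,"travel":[0,0,0],"turn":[0,0,0]}
    - {"claw":1,"travel":[0,0,0],"turn":[0,0,0]}
    - {"claw":1,"travel":[0,0,0],"turn":[0,0,0]}
    - {"claw":1,"travel":[0,0,20],"turn":[0,0,0]}
    - {"claw":1,"travel":[0,0,40],"turn":[0,0,0]}
    - {"claw":1,"travel":[-10,-20,40],"turn":[0,0,0]}
    - {"claw":1,"travel":[-15,-40,20],"turn":[0,0,0]}
    - {"claw":1,"travel":[-15,-45,0],"turn":[0,0,0]}
    - {"claw":1,"travel":[-15,-45,0],"turn":[0,0,0]}
    - {"claw":1,"travel":[-10,-45,0],"turn":[0,0,0]}
    - {"claw":1,"travel":[0,-45,0],"turn":[0,0,0]}
    - {"claw":1,"travel":[0,0,0],"turn":[0,0,0]}

```text
time_s: 19.5
position: [0.5108, -0.0401, 0.2308]
tool_rot: [3.136, 0.156, -0.0]
contact_force: [0.0, -0.2, 0.4]
grip_width: 0.0856
```

```bash
python3 - <<'E'
from h import *
S=grab('scene','s20');T=grab('top','t20')
a=cv2.resize(S[270:340,340:420,::-1],None,fx=8,fy=8,interpolation=2);cv2.imwrite('pics/c27.png',a)
cv2.imwrite('pics/c28.png',cv2.resize(T[180:240,150:215,::-1],None,fx=9,fy=9,interpolation=2))
s=manip.get_state();p=s['position'];print(p,s['contact_force'],s['grip_width'])
r=np.radians(-5);R=np.array([[np.cos(r),-np.sin(r)],[np.sin(r),np.cos(r)]]);c=np.array([.5767,.2074])
for h in(0,3,6): print(h,[((proj('scene',[*(c+R@np.array(k)*.018),.104+h/1000])-[340,270]+.5)*8).round() for k in((1,-1),(1,1),(-1,1))],'rim',((proj('scene',[*c,.170+h/1000])-[340,270]+.5)*8).round(),((proj('top',[.5764,.2053,.170+h/1000])-[150,180]+.5)*9).round())
E
```

```text
[ 0.51131825 -0.03476436  0.23086291] [0.23114487 0.14715214 0.35910599] 0.08540755627191014
0 [array([198., 406.]), array([298., 484.]), array([402., 417.])] rim [313. 213.] [239. 236.]
3 [array([198., 398.]), array([299., 475.]), array([403., 408.])] rim [313. 204.] [236. 232.]
6 [array([199., 389.]), array([299., 466.]), array([404., 399.])] rim [314. 195.] [233. 229.]
```

View pics/c27.png

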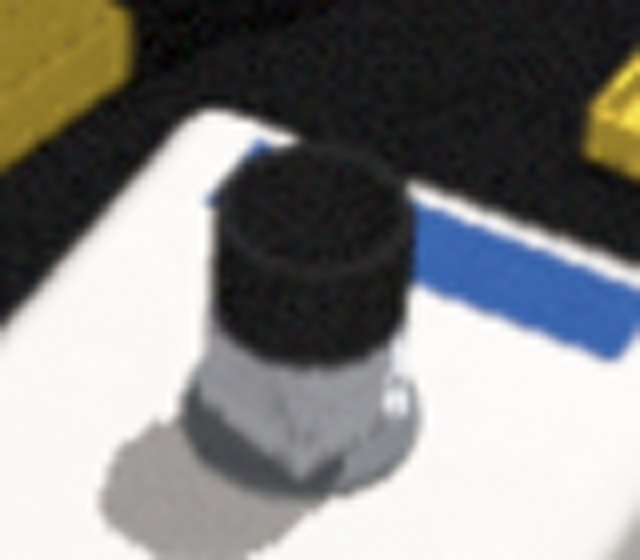

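View pics/c28.png

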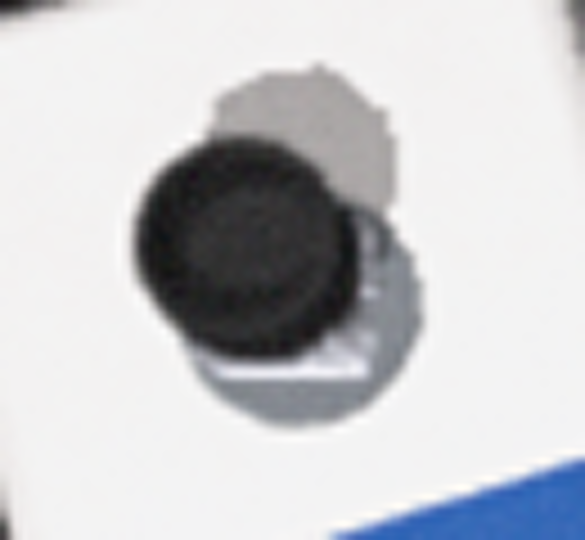

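View pics/s20.png

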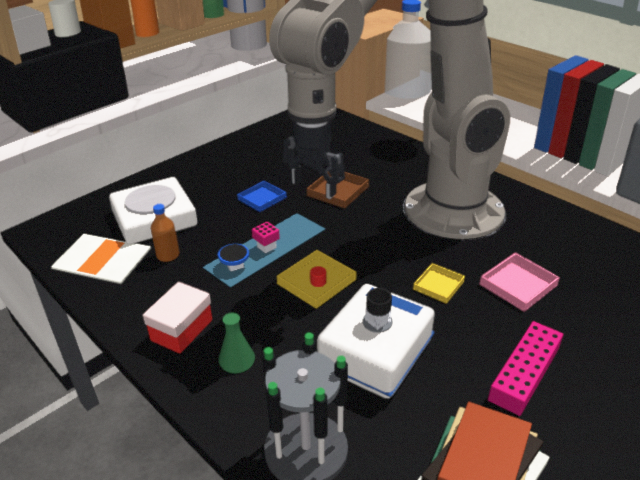

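```bash
python3 - <<'E'
from h import *
a=cv2.imread('pics/s0.png').astype(int);b=cv2.imread('pics/s20.png').astype(int)
d=abs(a-b).max(2)
for n,(x0,y0,x1,y1) in dict(plate=(215,243,250,270),tube=(250,222,281,250),flask=(218,312,256,372),bottle=(150,205,180,262)).items(): print(n,(d[y0:y1,x0:x1]>60).sum())
manip.close_job()
E
```

```text
plate 109
tube 255
flask 0
bottle 0
the job is handed in; nothing more can be done
```

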